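# Refill the boot freshener's cedar box

## Task

Refill the cedar box on the boot freshener stand: lever its cover open with the scraper's blade through the slot at the front, swing the cover fully back, unscrew the perforated cap of the glass shaker beside it and tip the shaker by its handle so that all its cedar blocks pour into the open box; put any blocks lying about on the shelf into the box too. Finish with the shaker upright again, the box's cover shut, and the cap and the scraper both lying in the low tray, leaving the lantern, jar, mug and bottle opener where they are.

Things in the scene. Friction and masses are not known exactly. Their poses are not given: they have to be found in the camera images.
- stand: the fixed freshener stand: a dark base board 130 mm (x) by 240 mm (y), 12 mm thick, that carries an open-topped wooden cedar box with a hinged cover and, beside the box on its +y side, a glass shaker in a tipping yoke. Origin: on the shelf under the box's centre. Its x points away from the front wall of the box (front faces -x), y from the box to the shaker, z up. Box outside 100 (x) by 140 (y) mm, walls 5 mm, rim 66 mm above the shelf
- box_in (a point): centre of the box's inner floor, axes as the stand; the inside is 90 mm (x) by 130 mm (y), 54 mm deep; floor 12 mm above the shelf
- slot (a point): centre of the prying slot in the box's front wall, at the wall's outer face, 30 mm to the -y side of the wall's middle (away from the shaker), 60 mm above the shelf: an opening 44 mm wide and 12 mm high (z 54 to 66 mm), right under the cover; a blade pushed in along the stand's +x gets under the cover
- lid_hinge (a point): middle of the cover's hinge line, which runs along the stand's y at the box's far (+x) rim, 66 mm above the shelf; 100 mm behind the front wall's outer face
- lid (a joint): angle of the cover (a wooden board 100 x 140 x 6 mm, 80 g, no handle, flush with the box's front): 0 closed, grows as its front edge rises and swings over towards +x, 1.57 upright, stop at 1.8. The hinge is stiff (0.06 N m): the cover stays where it is left
- shaker (a joint): tip angle of the shaker in its yoke about the pivot, an axis along the stand's x through the shaker's own axis, at stand coordinates x 0, y 103 mm, z 150 mm; two posts carry it 46 mm in front of and behind it, 160 mm tall. 0 upright, grows as the mouth tips towards the box (stand's -y), stop at 2.3, where the mouth is over the box. Friction of 0.22 N m: it stays where it is left. The glass is slippery: blocks slide out beyond about 1.9
- shaker_mouth (a point): centre of the shaker's mouth (38 mm wide inside, 43 mm glass outside, shaker 85 mm deep), 65 mm from the pivot: 215 mm above the shelf when upright. The capped mouth has a quarter-turn thread: two lugs hold the cap until it has been turned 35 to 110 degrees counter-clockwise (seen from above) from where it starts; then it lifts straight off. It cannot be pulled off or turned clockwise
- shaker_handle (a point): middle of the yoke's wooden handle bar, 12 mm thick, 72 mm long along the stand's x (63 mm free between two flat arms), 85 mm from the pivot; at tip angle 0 it lies on the shaker's +y side 34 degrees (0.6 rad) above level, and it swings with the shaker, up and over towards the box. Pinched across from above, the bar turns between the fingers as the yoke tips
- cap_center (a point): centre of the shaker's perforated steel cap: 57 mm across, 30 mm high in all, 50 g: a solid crown 18 mm high above a 12 mm skirt; this point is 15 mm above its lower edge, the crown's middle 6 mm above this; z up through the crown. The holes are too small for blocks
- scraper: a boot scraper, 180 mm long, 100 g: wooden handle 100 mm long, 20 mm wide, 26 mm tall, and a thin straight steel blade 22 mm wide, 3 mm thick, sticking out 80 mm along the scraper's +x at half the handle's height. Origin: on the underside below the handle's middle; z up
- scraper_grip (a point): point on the handle's axis 30 mm towards the blade from the handle's middle, 13 mm above the underside: the place to grip
- scraper_tip (a point): middle of the blade's end, 100 mm from the grip point along the scraper's +x, 13 mm above the underside
- tray_in (a point): centre of the inner floor of the low wooden tray fixed on the robot's right: outside 250 mm (its x) by 160 mm (its y), walls 6 mm thick, 18 mm high, floor 6 mm thick; axes along its sides
- block1_center (a point): a small cedar stick block, 12 x 12 x 18 mm, plain pale wood, 10 g; this point is its centre, its long (18 mm) side is its own z. Starts standing in the shaker (absent in some starts)
- block2_center (a point): a small cedar stick block, 12 x 12 x 18 mm, plain pale wood, 10 g; this point is its centre, its long (18 mm) side is its own z. Starts standing in the shaker (absent in some starts)
- block3_center (a point): a small cedar stick block, 12 x 12 x 18 mm, plain pale wood, 10 g; this point is its centre, its long (18 mm) side is its own z. Starts standing in the shaker (absent in some starts)
- block4_center (a point): a small cedar stick block, 12 x 12 x 18 mm, plain pale wood, 10 g; this point is its centre, its long (18 mm) side is its own z. Starts standing in the shaker (absent in some starts)
- stray1_center (a point): a small cedar stick block, 12 x 12 x 18 mm, plain pale wood, 10 g; this point is its centre, its long (18 mm) side is its own x. Starts lying on the shelf (absent in some starts)
- stray2_center (a point): a small cedar stick block, 12 x 12 x 18 mm, plain pale wood, 10 g; this point is its centre, its long (18 mm) side is its own x. Starts lying on the shelf (absent in some starts)
- stray3_center (a point): a small cedar stick block, 12 x 12 x 18 mm, plain pale wood, 10 g; this point is its centre, its long (18 mm) side is its own x. Starts lying on the shelf (absent in some starts)
- jar: bystander: clay jar, 92 mm wide, 118 mm tall, standing at the back; origin under it
- lantern: bystander: tin lantern, 90 mm wide, 210 mm tall, standing on the left at the back; origin under it
- opener: bystander: cast iron bottle opener, 105 mm long, 8 mm thick, lying behind the stand; origin under it
- mug: bystander: metal mug, 80 mm wide, 80 mm tall, on the left; origin under it
Things that resemble listed ones, but are neither listed nor needed, are in the scene too. What is shaped like the part that bears cap_center but purple or turquoise is not meant.

How it is judged:
By the outcome, as a careful person would: the job done as asked, in the order asked, and still so for the second after the job is handed in, with the robot touching nothing.
Of block1, block2, block3, block4 only 2 to 4 are there at a start; the rules pass over those that are not, and their reading is None.
Of stray1, stray2, stray3 only 1 to 3 are there at a start; the rules pass over those that are not, and their reading is None.
At some moment in a run one of stray1, stray2, stray3, scraper may be knocked a few centimetres aside while the robot is not near it.
It also fails if it takes over 210 s, if anything falls off the work surface, if the arm or the gripper's body presses on something with over 40 N, if the wrist force passes 120 N, or if a joint passes its speed limit or range.

## Robot

A 6-joint arm with a two-finger parallel gripper is mounted at the origin on the work surface. World frame = base frame: x ahead of the robot, y to its left, z up, the work surface at z = 0. Lengths are in m, angles in rad, forces in N, time in s.
With the tool pointing down it reaches from about 0.375 to 0.975 m from the base axis. Payload 3.8 kg.
Tool frame: the origin (TCP) lies on the centre line of the jaws, within the pads' length; the fingertips stand 14 mm ahead of it and the grasp point (between the pads) lies 5 mm behind it; x points along the fingers, y is the direction in which the jaws open and shut, and the axes are right-handed (so a half turn about x gives the same grasp; the last joint's range is limited). The gripper opens to 85 mm and grips with 20 to 120 N. Pads are 22 mm wide; open, the fingers measure 114 mm over their backs; the gripper's body (76 mm by 85 mm) begins 54 mm behind the grasp point. The pads swing forward as they close: fully open they stand 13 mm farther back than shut.
Start: joints at [1.263, 0.264, 1.604, -0, 1.274, -0.037], TCP at [0.181, 0.65, 0.245] pointing down, gripper open.
Joint ranges: [-2.63, 2.63], [-0.94, 2.18], [0.31, 2.57], [-1.31, 4.45], [0, 2.66], [-2.55, 2.55]. Speed limits (rad/s): [2.57, 2.57, 3.14, 3.14, 3.14, 3.14].

## Interface

Orientations are given as a rotation vector (axis times angle).
In Python, from workcell import bot gives the robot as it stands.
- The arm moves only by the shell command python3 -m creep 'ROWS' [FORCE]. ROWS is JSON, a list of rows, each an object with "grip": the finger opening in cm, from 0 to 8.54; "dp": the shift along the tool's x, y, z in cm, a list of three; "rotation": the turn, a rotation vector about the tool's x, y, z in rad, a list of three. A call has 1 to 5 rows; each row is the pose to reach, as a shift and turn from the pose commanded when the call began, along the tool's axes at that moment; what a row does not reach only later rows make up. A row lasts 1/12 s, in which the tool goes at most 41.7 mm and 7.16 degrees, less where a joint would pass 70% of its speed; a pose out of reach is approached as far as the arm can. A call with a gripper value outside its range is refused whole. The fingers move at their own pace and stop on an object; FORCE is the grip in N (left out, the last holds). Time passes only in rows, so rows that repeat a pose let the fingers close. It gives the time, the measured TCP pose, the force and the opening at its end, in the units of the state.
- bot.read_state(): the state, without advancing time (a new reading comes with each control period).
- bot.read_camera(name): name is "side" or "top"; returns (picture, depth): 400x640x3 uint8, red, green, blue; 400x640 float32, m along the optical axis (not along the pixel's ray), 0 where there is no reading.
- bot.get_calibration(name): a dict with "fx", "fy", "cx", "cy" (pixels), "rvec" (rotation vector, rad) and "tvec" (3), from world to camera coordinates, as OpenCV has them. Camera axes: x right, y down, z forward; pixel columns grow to the right and rows downward; lengths in m; the calibration is good to about 2 mm. A picture is of the moment at which its call begins. get_calibration takes no time and is no camera call.
- bot.finish_job(): hands the job in, once; it reports no verdict.
The state is a dict: "time": time; "q": joint angles; "joint_vel": joint speeds; "joint_torque": joint torques, N m; "tool_pos": TCP position; "tcp_rot": TCP orientation; "wrist_force": force on the tool from outside, world axes, zero at the start; "torque": the same for the moment, N m; "width": opening from 0.0 (shut) to 1.0 (fully open).
Only numpy, scipy, OpenCV 4.12 (cv2) and the standard library are available. Lean on these libraries where they do the work, as an engineer would, in place of code of your own. Each camera call takes 0.05 s, during which the arm holds its last target.

## Working session

There is one attempt and no reset: what is moved stays moved. The work goes in short steps, Python scripts to look and compute and a shell command to move; the robot and the scene stay as the last step left them, time stands still between calls to the robot, and variables do not carry over. Pictures are saved under pics/ and viewed, and the job is handed in when it is done.

```bash
ls -la; mkdir -p pics
cat > h.py <<'E'
import numpy as np, cv2
from workcell import bot
from scipy.spatial.transform import Rotation as R
def cal(n):
    c=bot.get_calibration(n); Rm=R.from_rotvec(np.ravel(c['rvec'])).as_matrix(); t=np.ravel(c['tvec'])
    return c,Rm,t
def shot(n,f):
    p,d=bot.read_camera(n); cv2.imwrite('pics/'+f+'.png',p[:,:,::-1]); np.save('pics/'+f+'.npy',d); return p,d
def ray(n,u,v,z):
    c,Rm,t=cal(n); d=Rm.T@np.array([(u-c['cx'])/c['fx'],(v-c['cy'])/c['fy'],1]); o=-Rm.T@t
    return o+d*(z-o[2])/d[2]
def dep(n,u,v,d):
    c,Rm,t=cal(n); return Rm.T@(np.array([(u-c['cx'])/c['fx'],(v-c['cy'])/c['fy'],1])*d-t)
def cloud(n,d):
    c,Rm,t=cal(n); v,u=np.mgrid[0:d.shape[0],0:d.shape[1]]
    P=np.stack([(u-c['cx'])/c['fx']*d,(v-c['cy'])/c['fy']*d,d],-1); return (P-t)@Rm
def proj(n,p):
    c,Rm,t=cal(n); q=Rm@np.asarray(p)+t; return c['fx']*q[0]/q[2]+c['cx'],c['fy']*q[1]/q[2]+c['cy']
def tool():
    s=bot.read_state(); return np.array(s['tool_pos']),R.from_rotvec(s['tcp_rot'])
def st():
    s=bot.read_state(); print('t',round(s['time'],2),'q',np.round(s['q'],3),'p',np.round(s['tool_pos'],4),'w',round(s['width'],3),'F',np.round(s['wrist_force'],1),'T',np.round(s['torque'],2)); print(np.round(R.from_rotvec(s['tcp_rot']).as_matrix(),3))
E
python3 - <<'E'
from h import *
for n in('side','top'):
    shot(n,n+'0'); c,Rm,t=cal(n); print(n,c,-Rm.T@t)
st()
E
```

```text
total 12
drwxr-xr-x  3 agent agent 4096 Dec  6 21:53 .
drwxr-xr-x 23 root  root  4096 Dec  6 21:53 ..
drwxr-xr-x  2 agent agent 4096 Dec  6 21:53 pics
side {'fx': 396.0272443607223, 'fy': 396.0272443607223, 'cx': 323.3406592788788, 'cy': 205.76550576080783, 'rvec': array([ 2.14766068, -0.33000813,  0.16933679]), 'tvec': array([-0.56204346,  0.25927845,  0.87429035])} [ 0.36691451 -0.71938471  0.70381898]
top {'fx': 416.6233485123752, 'fy': 416.6233485123752, 'cx': 317.9981290853017, 'cy': 196.68326863945225, 'rvec': array([ 2.149898  , -2.11264271,  0.19122557]), 'tvec': array([0.04678712, 0.62682227, 0.97732832])} [0.44579445 0.05988812 1.07142269]
t 0.1 q [ 1.263  0.265  1.605 -0.     1.274 -0.037] p [0.1804 0.6498 0.2441] w 0.997 F [ 0.1 -0.9 -0.1] T [0.06 0.04 0.03]
[[-0.001  0.267  0.964]
 [-0.002  0.964 -0.267]
 [-1.    -0.002 -0.   ]]
```

View pics/side0.png

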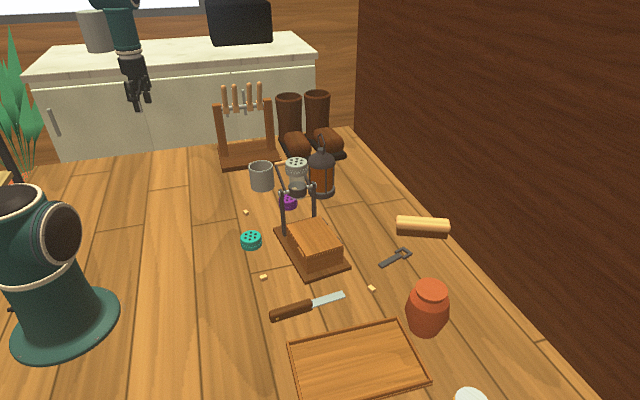

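View pics/top0.png

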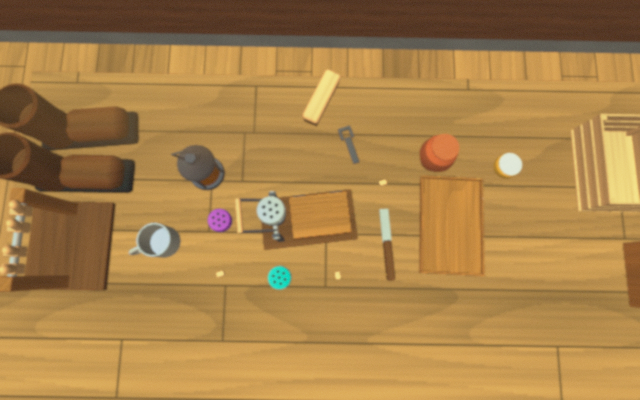

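Run:
```python
from h import *
a=cv2.imread('pics/top0.png'); cv2.imwrite('pics/top0z.png',cv2.resize(a[160:310,190:450],None,fx=3,fy=3,interpolation=cv2.INTER_CUBIC))
a=cv2.imread('pics/side0.png'); cv2.imwrite('pics/side0z.png',cv2.resize(a[145:345,230:450],None,fx=3,fy=3,interpolation=cv2.INTER_CUBIC))
d=np.load('pics/top0.npy')
for u,v in[(220,274),(338,275),(383,182),(271,210),(320,215),(239,215),(385,220),(390,260),(450,225),(350,190),(300,260),(220,220)]:
    print(u,v,d[v,u],np.round(dep('top',u,v,d[v,u]),3))
```

```text
220 274 1.0340494 [0.433 0.298 0.019]
338 275 1.0418147 [0.436 0.004 0.012]
383 182 1.0797433 [ 0.675 -0.11   0.016]
271 210 0.8450233 [0.565 0.153 0.234]
320 215 1.0076023 [0.578 0.052 0.072]
239 215 0.87329984 [0.558 0.223 0.204]
385 220 1.0652571 [ 0.576 -0.115  0.013]
390 260 1.0332289 [ 0.475 -0.124  0.028]
450 225 1.0691453 [ 0.567 -0.282  0.008]
350 190 1.0786077 [ 0.652 -0.025  0.013]
300 260 1.057037 [0.471 0.101 0.002]
220 220 1.046702 [0.567 0.303 0.029]
```

View pics/top0z.png

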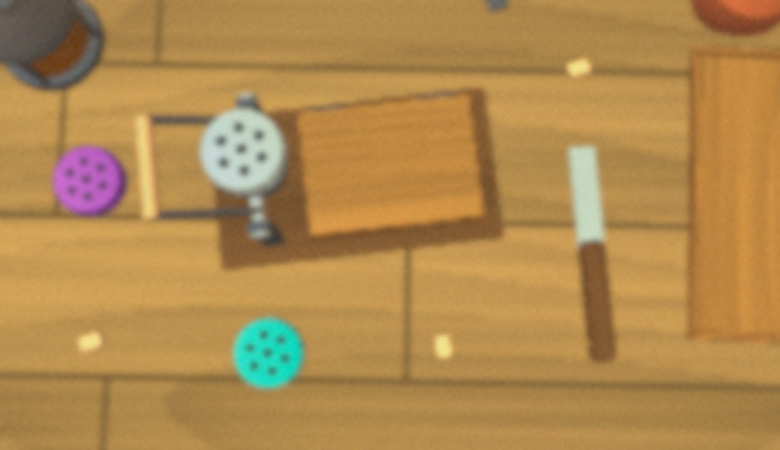

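View pics/side0z.png

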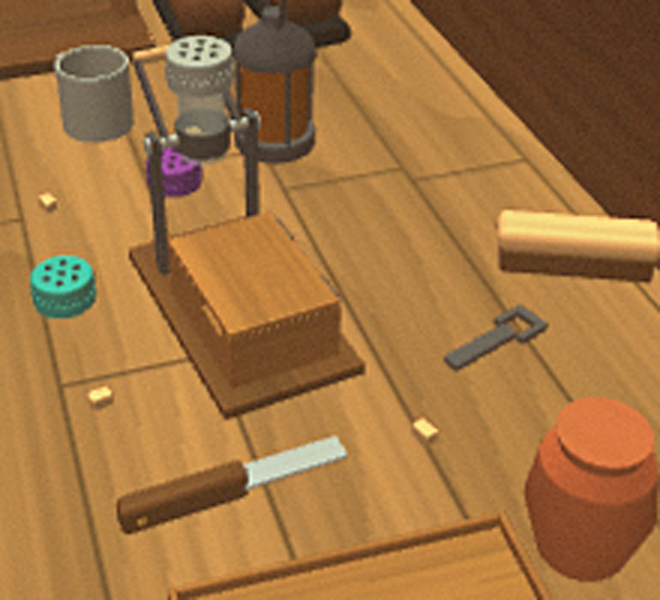

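Run:
```python
from h import *
Z=lambda u,v:(190+u/3,160+v/3)
L=[ray('top',*Z(u,v),.072) for u,v in[(298,113),(470,93),(484,215),(308,237)]]
L=np.array(L);print(L.round(4), L.mean(0), [np.linalg.norm(L[i]-L[i-1]).round(4) for i in range(4)])
B=np.array([ray('top',*Z(u,v),.012) for u,v in[(222,268),(503,237),(484,90)]]);print(B.round(4),np.linalg.norm(B[0]-B[1]),np.linalg.norm(B[2]-B[1]))
x=B[2]-B[1];print('yaw x',np.arctan2(x[1],x[0])); y=B[0]-B[1];print(np.arctan2(-y[0],y[1]))
y=L[0]-L[1];print(np.arctan2(-y[0],y[1]));y=L[3]-L[2];print(np.arctan2(-y[0],y[1]))
x=L[0]-L[3];print(np.arctan2(x[1],x[0]));x=L[1]-L[2];print(np.arctan2(x[1],x[0]))
print('cap top',ray('top',*Z(243,150),.2175+0.0), 'handle',ray('top',*Z(145,115),.204),ray('top',*Z(150,218),.204))
print('scr tip',ray('top',*Z(583,147),.013),'base',ray('top',*Z(592,241),.013),'end',ray('top',*Z(601,360),.02))
a=cv2.imread('pics/top0.png');hsv=cv2.cvtColor(a,cv2.COLOR_BGR2HSV)
for (u,v) in[(220,274),(338,275),(383,182)]:
    w=a[v-9:v+10,u-9:u+10].astype(int); b=w[:,:,0]; m=(b>b.max()*.5+np.median(b)*.5).astype(np.uint8)
    M=cv2.moments(m,True); ys,xs=np.nonzero(m); cu,cv_=u-9+xs.mean(),v-9+ys.mean()
    r=cv2.minAreaRect(np.stack([xs,ys],1).astype(np.float32)); C=np.cov(xs,ys); e,V=np.linalg.eigh(C)
    p=ray('top',cu,cv_,.012); q=ray('top',cu+V[0,1]*5,cv_+V[1,1]*5,.012)
    print('stray',p.round(4),'yaw',np.arctan2(*(q-p)[[1,0]]).round(2),m.sum(),e)
T=[ray('top',*q,.018).round(3) for q in[(420,177),(482,178),(484,274),(420,272)]];print(T)
```

```text
[[ 0.6192  0.1275  0.072 ]
 [ 0.6382 -0.012   0.072 ]
 [ 0.539  -0.0237  0.072 ]
 [ 0.519   0.1166  0.072 ]] [0.57886802 0.05209451 0.072     ] [np.float64(0.1008), np.float64(0.1408), np.float64(0.0999), np.float64(0.1418)]
[[ 0.4961  0.1916  0.012 ]
 [ 0.5263 -0.0449  0.012 ]
 [ 0.6527 -0.0284  0.012 ]] 0.2384265382545827 0.1274545135043048
yaw x 0.1295657399865265
0.1267688246379362
0.13561468646826358
0.14166501239408255
0.10819387517811388
0.11745722150326499
cap top [0.56739183 0.15481146 0.2175    ] handle [0.5929469  0.22612988 0.204     ] [0.52056739 0.21901665 0.204     ]
scr tip [ 0.60427509 -0.11327266  0.013     ] base [ 0.52412948 -0.12001978  0.013     ] end [ 0.42572077 -0.12508991  0.02      ]
stray [0.4344 0.3008 0.012 ] yaw 1.87 30 [1.68312609 3.75365552]
stray [0.4355 0.0064 0.012 ] yaw -2.96 31 [1.72600256 3.6890512 ]
stray [ 0.6753 -0.1091  0.012 ] yaw 1.94 27 [1.46904465 3.38850521]
[array([ 0.689, -0.206,  0.018]), array([ 0.689, -0.367,  0.018]), array([ 0.444, -0.359,  0.018]), array([ 0.446, -0.2  ,  0.018])]
```

```bash
cat >> h.py <<'E'
def down(a,):
    y=np.array([np.cos(a),np.sin(a),0]);x=np.array([0,0,-1.]);return R.from_matrix(np.stack([x,y,np.cross(x,y)],1))
def rel(p,rot):
    P,Q=tool(); return 'dp',np.round(Q.inv().apply(np.array(p)-P)*100,2).tolist(),'rot',np.round((Q.inv()*rot).as_rotvec(),3).tolist()
def go(p,a): print(*rel(p,down(a)))
YAW=.127; C0=np.array([.579,.052,0])
SX=np.array([np.cos(YAW),np.sin(YAW),0]);SY=np.array([-np.sin(YAW),np.cos(YAW),0])
def S(x,y,z): return C0+SX*x+SY*y+np.array([0,0,z])
E
python3 - <<'E'
from h import *
go([.505,-.1207,.2],1.64)
E
```

```text
dp [4.54, -65.55, 51.89] rot [-0.34, -0.0, 0.002]
```

```bash
python3 -m creep '[{"grip":6,"dp":[0,-15.7,12.5],"rotation":[-0.1,0,0]},{"grip":6,"dp":[0,-15.7,12.5],"rotation":[-0.1,0,0]},{"grip":6,"dp":[0,-15.7,12.5],"rotation":[-0.1,0,0]},{"grip":6,"dp":[0,-15.7,12.5],"rotation":[-0.1,0,0]},{"grip":6,"dp":[0,-15.7,12.5],"rotation":[-0.1,0,0]}]' 40; python3 -c "
from h import *
st();go([.505,-.1207,.2],1.64)"
```

```text
time: 0.52
tool_pos: [0.2593, 0.4629, 0.2444]
tcp_rot: [0.132, 1.567, -0.136]
wrist_force: [1.2, 0.3, -0.3]
width: 0.701
t 0.52 q [ 1.014e+00 -8.000e-03  1.911e+00 -1.000e-03  1.241e+00 -3.860e-01] p [0.2593 0.4629 0.2444] w 0.701 F [ 1.2  0.3 -0.3] T [0.01 0.02 0.02]
[[-0.     0.17   0.985]
 [-0.002  0.985 -0.17 ]
 [-1.    -0.002 -0.   ]]
dp [4.54, -53.33, 34.13] rot [-0.24, -0.0, 0.002]
```

```bash
python3 -m creep '[{"grip":6,"dp":[4,-53.3,34.1],"rotation":[-0.24,0,0]},{"grip":6,"dp":[4,-53.3,34.1],"rotation":[-0.24,0,0]},{"grip":6,"dp":[4,-53.3,34.1],"rotation":[-0.24,0,0]},{"grip":6,"dp":[4,-53.3,34.1],"rotation":[-0.24,0,0]},{"grip":6,"dp":[4,-53.3,34.1],"rotation":[-0.24,0,0]}]'; python3 -c "
from h import *
st();go([.505,-.1207,.2],1.64)"
```

```text
time: 0.93
tool_pos: [0.3382, 0.2757, 0.232]
tcp_rot: [-0.055, 1.57, 0.055]
wrist_force: [0.4, -0.0, 0.6]
width: 0.702
t 0.93 q [ 0.627 -0.193  2.101 -0.     1.234 -1.014] p [0.3382 0.2757 0.232 ] w 0.702 F [ 0.4 -0.   0.6] T [ 0.04  0.   -0.02]
[[-0.    -0.07   0.998]
 [-0.     0.998  0.07 ]
 [-1.    -0.    -0.   ]]
dp [3.21, -40.71, 13.87] rot [0.001, -0.0, 0.0]
```

```bash
python3 -m creep '[{"grip":6,"dp":[3,-40.7,13.9],"rotation":[0,0,0]},{"grip":6,"dp":[3,-40.7,13.9],"rotation":[0,0,0]},{"grip":6,"dp":[3,-40.7,13.9],"rotation":[0,0,0]},{"grip":6,"dp":[3,-40.7,13.9],"rotation":[0,0,0]},{"grip":6,"dp":[3,-40.7,13.9],"rotation":[0,0,0]}]'; python3 -c "
from h import *
st();go([.505,-.1207,.2],1.64)"
```

```text
time: 1.35
tool_pos: [0.4188, 0.0841, 0.2177]
tcp_rot: [-0.054, 1.57, 0.054]
wrist_force: [1.4, 0.5, -0.1]
width: 0.705
t 1.35 q [ 0.14  -0.202  2.135  0.     1.208 -1.5  ] p [0.4188 0.0841 0.2177] w 0.705 F [ 1.4  0.5 -0.1] T [0.06 0.02 0.03]
[[ 0.    -0.069  0.998]
 [ 0.     0.998  0.069]
 [-1.     0.     0.   ]]
dp [1.77, -21.02, 7.18] rot [0.0, 0.0, -0.0]
```

```bash
python3 -m creep '[{"grip":6,"dp":[1.6,-20.7,7],"rotation":[0,0,0]},{"grip":6,"dp":[1.6,-20.7,7],"rotation":[0,0,0]},{"grip":6,"dp":[1.6,-20.7,7],"rotation":[0,0,0]},{"grip":6,"dp":[1.6,-20.7,7],"rotation":[0,0,0]},{"grip":6,"dp":[1.6,-20.7,7],"rotation":[0,0,0]}]'; python3 -c "
from h import *
st();go([.505,-.1207,.2],1.64);go([.505,-.1207,.016],1.64);shot('top','top1')"
```

```text
time: 1.77
tool_pos: [0.4989, -0.1078, 0.2022]
tcp_rot: [-0.054, 1.57, 0.054]
wrist_force: [0.4, -0.4, -0.2]
width: 0.696
t 1.77 q [-0.262 -0.017  1.999  0.     1.16  -1.901] p [ 0.4989 -0.1078  0.2022] w 0.696 F [ 0.4 -0.4 -0.2] T [0.03 0.02 0.04]
[[-0.    -0.069  0.998]
 [ 0.     0.998  0.069]
 [-1.     0.    -0.   ]]
dp [0.22, -1.33, 0.52] rot [-0.001, -0.0, -0.0]
dp [18.62, -1.34, 0.53] rot [-0.001, -0.0, -0.0]
```

View pics/top1.png

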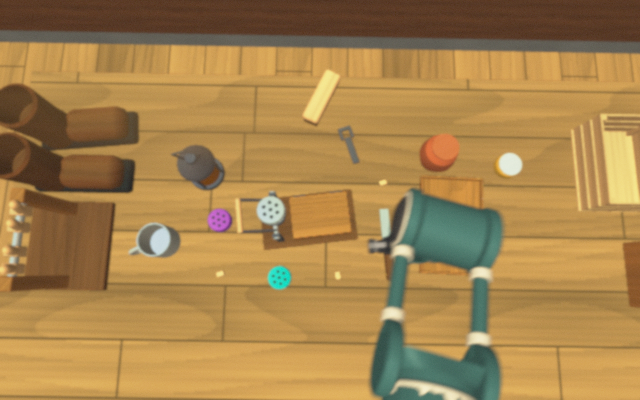

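```bash
python3 -m creep '[{"grip":6,"dp":[4,-1.3,0.5],"rotation":[0,0,0]},{"grip":6,"dp":[8,-1.3,0.5],"rotation":[0,0,0]},{"grip":6,"dp":[11,-1.3,0.5],"rotation":[0,0,0]},{"grip":6,"dp":[13.5,-1.3,0.5],"rotation":[0,0,0]},{"grip":6,"dp":[13.5,-1.3,0.5],"rotation":[0,0,0]}]'; python3 -c "
from h import *
st();go([.505,-.1207,.016],1.64);shot('side','side1')"
```

```text
time: 2.23
tool_pos: [0.4993, -0.1167, 0.0616]
tcp_rot: [-0.051, 1.582, 0.057]
wrist_force: [-1.0, 0.0, -0.3]
width: 0.703
t 2.23 q [-0.278  0.159  2.103  0.     0.892 -1.918] p [ 0.4993 -0.1167  0.0616] w 0.703 F [-1.   0.  -0.3] T [-0.01  0.07  0.01]
[[-0.012 -0.069  0.998]
 [ 0.003  0.998  0.069]
 [-1.     0.004 -0.011]]
dp [4.55, -0.45, 0.6] rot [-0.0, -0.011, -0.004]
```

View pics/side1.png

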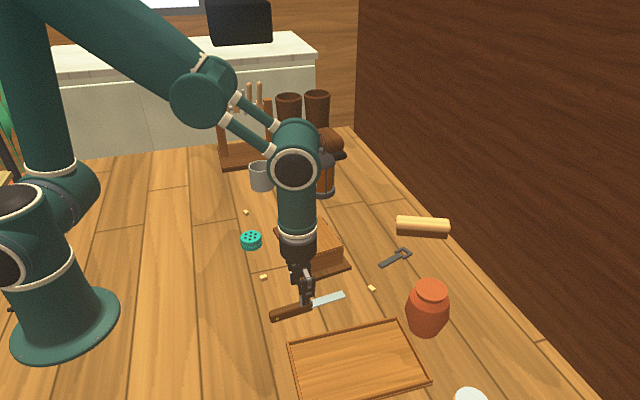

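```bash
python3 -m creep '[{"grip":6,"dp":[2.5,-0.4,0.6],"rotation":[0,0,0]},{"grip":6,"dp":[4.5,-0.4,0.6],"rotation":[0,-0.01,0]},{"grip":6,"dp":[4.5,-0.4,0.6],"rotation":[0,-0.01,0]},{"grip":1.5,"dp":[4.5,-0.4,0.6],"rotation":[0,-0.01,0]},{"grip":1.5,"dp":[4.5,-0.4,0.6],"rotation":[0,-0.01,0]}]' 60;python3 -m creep '[{"grip":1.5,"dp":[0,0,0],"rotation":[0,0,0]},{"grip":1.5,"dp":[0,0,0],"rotation":[0,0,0]},{"grip":1.5,"dp":[0,0,0],"rotation":[0,0,0]},{"grip":1.5,"dp":[0,0,0],"rotation":[0,0,0]}]'; python3 -c "
from h import *
st();shot('side','side2')"
```

```text
time: 2.7
tool_pos: [0.5125, -0.1221, 0.0249]
tcp_rot: [-0.055, 1.557, 0.054]
wrist_force: [0.3, -0.5, 0.2]
width: 0.437
time: 3.03
tool_pos: [0.513, -0.1222, 0.0252]
tcp_rot: [-0.055, 1.556, 0.054]
wrist_force: [-0.1, 0.4, 7.5]
width: 0.215
t 3.03 q [-0.283  0.224  2.109  0.005  0.795 -1.927] p [ 0.513  -0.1222  0.0252] w 0.215 F [-0.1  0.4  7.5] T [ 0.18  0.06 -0.04]
[[ 0.014 -0.069  0.998]
 [-0.     0.998  0.069]
 [-1.    -0.001  0.014]]
```

```bash
python3 -c "
from h import *
a=cv2.imread('pics/side2.png');cv2.imwrite('pics/side2z.png',cv2.resize(a[220:340,230:400],None,fx=4,fy=4))"
```

```text
(no output)
```

View pics/side2z.png

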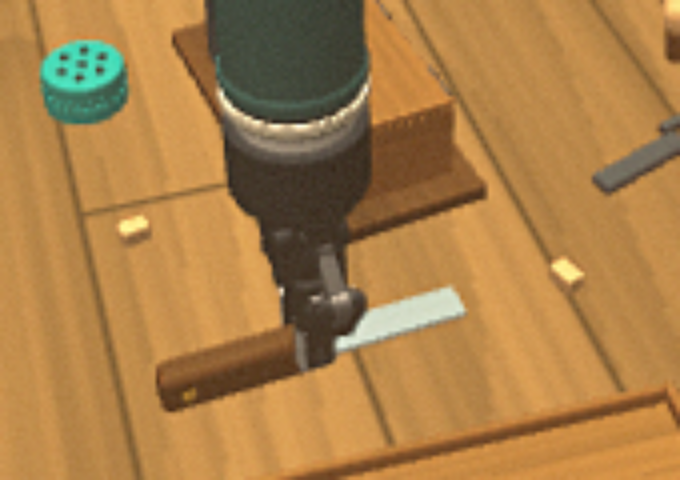

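```bash
python3 -m creep '[{"grip":4,"dp":[0,0,0],"rotation":[0,0,0]},{"grip":4,"dp":[0,0,0],"rotation":[0,0,0]},{"grip":4,"dp":[0.8,0.1,-0.8],"rotation":[0,0.014,0]},{"grip":4,"dp":[0.8,0.1,-0.8],"rotation":[0,0.014,0]},{"grip":4,"dp":[0.8,0.1,-0.8],"rotation":[0,0.014,0]}]';python3 -m creep '[{"grip":1.5,"dp":[0,0,0],"rotation":[0,0,0]},{"grip":1.5,"dp":[0,0,0],"rotation":[0,0,0]},{"grip":1.5,"dp":[0,0,0],"rotation":[0,0,0]},{"grip":1.5,"dp":[0,0,0],"rotation":[0,0,0]},{"grip":1.5,"dp":[0,0,0],"rotation":[0,0,0]}]' 80; python3 -c "
from h import *
st()"
```

```text
time: 3.5
tool_pos: [0.5015, -0.121, 0.0135]
tcp_rot: [-0.054, 1.577, 0.055]
wrist_force: [0.1, 1.2, 0.2]
width: 0.468
time: 3.92
tool_pos: [0.5032, -0.1214, 0.0146]
tcp_rot: [-0.055, 1.574, 0.054]
wrist_force: [0.1, -0.1, -1.4]
width: 0.216
t 3.92 q [-2.840e-01  2.350e-01  2.122e+00 -2.000e-03  7.890e-01 -1.923e+00] p [ 0.5032 -0.1214  0.0146] w 0.216 F [ 0.1 -0.1 -1.4] T [-0.03  0.01  0.  ]
[[-0.004 -0.069  0.998]
 [-0.     0.998  0.069]
 [-1.    -0.    -0.004]]
```

```bash
python3 -m creep '[{"grip":1.5,"dp":[-3,0,0],"rotation":[0,0,0]},{"grip":1.5,"dp":[-6,0,0],"rotation":[0,0,0]},{"grip":1.5,"dp":[-9,0,0],"rotation":[0,0,0]},{"grip":1.5,"dp":[-10,3,-2.4],"rotation":[0,0,0]},{"grip":1.5,"dp":[-10,6,-5],"rotation":[0,0,0]}]'; python3 -m creep '[{"grip":1.5,"dp":[0,2,-1.6],"rotation":[-0.05,0,0]},{"grip":1.5,"dp":[0,4.5,-3.6],"rotation":[-0.05,0,0]},{"grip":1.5,"dp":[0,4.5,-3.6],"rotation":[-0.05,0,0]},{"grip":1.5,"dp":[0,4.5,-3.6],"rotation":[-0.05,0,0]}]';python3 -c "
from h import *
st();shot('side','side3');shot('top','top3')
go(S(-.176,-.03,.061),YAW+np.pi/2)
a=cv2.imread('pics/side3.png');a=cv2.resize(a[180:340,200:400],None,fx=4,fy=4)
b=cv2.imread('pics/top3.png');b=cv2.resize(b[150:300,230:430],None,fx=4,fy=4)
cv2.imwrite('pics/s3z.png',a);cv2.imwrite('pics/t3z.png',b)"
```

```text
time: 4.33
tool_pos: [0.4537, -0.066, 0.1193]
tcp_rot: [-0.054, 1.565, 0.051]
wrist_force: [-0.2, 1.3, -0.7]
width: 0.216
time: 4.67
tool_pos: [0.4091, -0.0217, 0.1146]
tcp_rot: [-0.095, 1.573, 0.095]
wrist_force: [0.6, 0.2, -0.5]
width: 0.216
t 4.67 q [-1.130e-01 -1.220e-01  2.273e+00 -1.000e-03  9.950e-01 -1.805e+00] p [ 0.4091 -0.0217  0.1146] w 0.216 F [ 0.6  0.2 -0.5] T [-0.   -0.09  0.  ]
[[-0.004 -0.121  0.993]
 [-0.     0.993  0.121]
 [-1.     0.    -0.004]]
dp [5.43, 2.29, -0.0] rot [-0.007, -0.003, 0.0]
```

View pics/s3z.png

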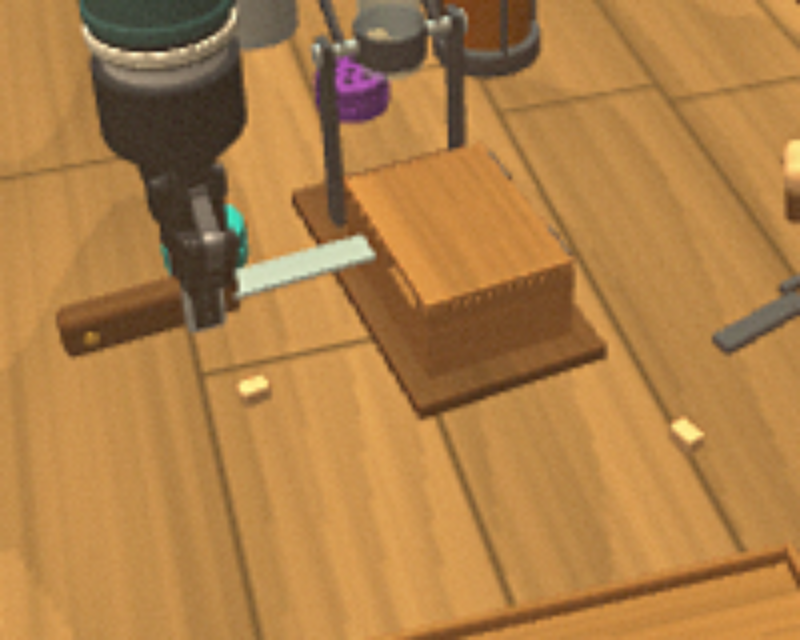

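View pics/t3z.png

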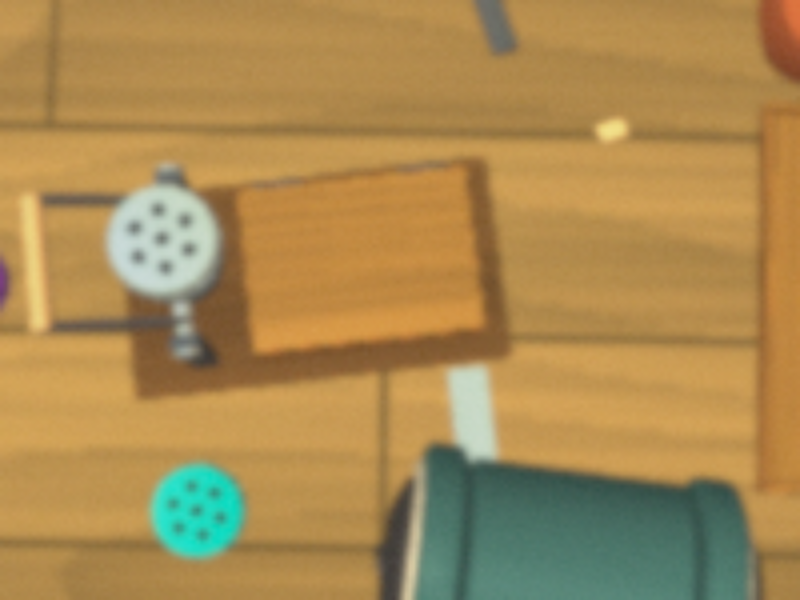

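Run:
```python
from h import *
Z=lambda u,v:(230+u/4,150+v/4)
W=lambda u,v:(200+u/4,180+v/4)
t=ray('top',*Z(467,366),.113);b=ray('top',*Z(481,460),.113)
print('tip',t,'yaw',np.arctan2(*(t-b)[[1,0]]))
print('tip side',ray('side',*W(370,247),.113))
# slot on front wall plane: 
for q in[(388,266),(418,303),(403,285)]:
    c,Rm,tt=cal('side');u,v=W(*q);d=Rm.T@np.array([(u-c['cx'])/c['fx'],(v-c['cy'])/c['fy'],1]);o=-Rm.T@tt
    k=np.dot(S(-.05,0,0)-o,SX)/np.dot(d,SX);p=o+k*d;print(p.round(4),'stand',np.dot(p-C0,SX).round(4),np.dot(p-C0,SY).round(4))
print(S(-.05,-.03,.06))
```

```text
tip [ 0.5124394  -0.00984881  0.113     ] yaw 0.1536400962897975
tip side [ 0.51038965 -0.01043391  0.113     ]
[0.5306 0.0362 0.056 ] stand -0.05 -0.0096
[ 0.537  -0.014   0.0655] stand -0.05 -0.0601
[0.5339 0.0106 0.0604] stand -0.05 -0.0354
[0.53320245 0.01590867 0.06      ]
```

```bash
python3 -m creep '[{"grip":1.5,"dp":[1,1.2,0],"rotation":[0,0,0]},{"grip":1.5,"dp":[3.3,2.2,0],"rotation":[0,0,0]},{"grip":1.5,"dp":[5.3,2.2,0],"rotation":[0,0,0]},{"grip":1.5,"dp":[5.3,2.2,0],"rotation":[0,0,0]},{"grip":1.5,"dp":[5.3,2.2,0],"rotation":[0,0,0]}]'; python3 -c "
from h import *
st();go(S(-.17,-.03,.0615),YAW+np.pi/2)
shot('side','side4')
a=cv2.imread('pics/side4.png');a=cv2.resize(a[180:340,200:400],None,fx=4,fy=4)
cv2.imwrite('pics/s4z.png',a)"
```

```text
time: 5.18
tool_pos: [0.4071, -0.0012, 0.0612]
tcp_rot: [-0.093, 1.576, 0.093]
wrist_force: [0.9, -0.2, -0.1]
width: 0.217
t 5.18 q [-6.400e-02 -4.100e-02  2.318e+00 -1.000e-03  8.720e-01 -1.752e+00] p [ 0.4071 -0.0012  0.0612] w 0.217 F [ 0.9 -0.2 -0.1] T [0.03 0.01 0.02]
[[-0.007 -0.118  0.993]
 [-0.     0.993  0.118]
 [-1.     0.001 -0.007]]
dp [-0.04, 0.11, 0.72] rot [-0.008, -0.007, -0.001]
```

View pics/s4z.png

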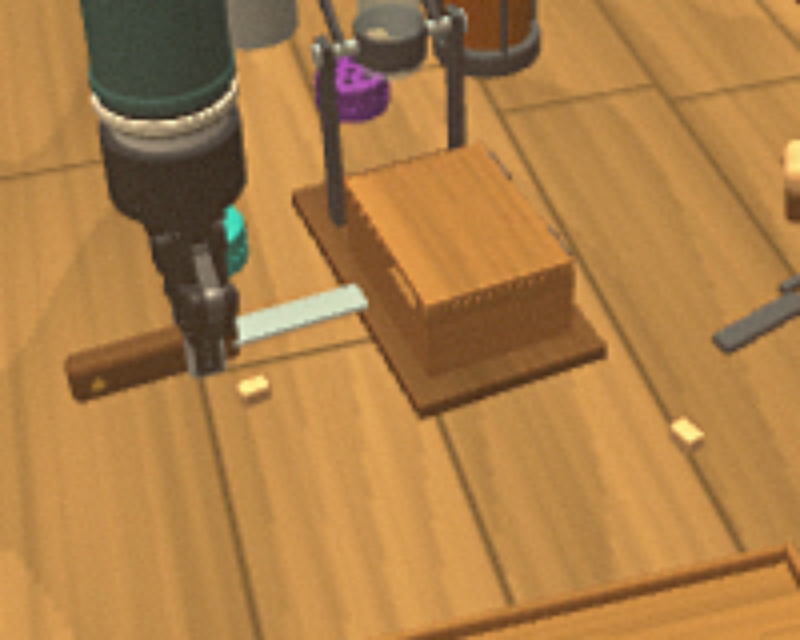

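```bash
python3 -m creep '[{"grip":1.5,"dp":[0,0.1,1.2],"rotation":[-0.008,0,0]},{"grip":1.5,"dp":[0,0.1,2.4],"rotation":[-0.008,0,0]},{"grip":1.5,"dp":[0,0.1,3.6],"rotation":[-0.008,0,0]},{"grip":1.5,"dp":[0,0.1,4.8],"rotation":[-0.008,0,0]},{"grip":1.5,"dp":[0,0.1,5.4],"rotation":[-0.008,0,0]}]'; python3 -c "
from h import *
st()
shot('side','side5')
a=cv2.imread('pics/side5.png');a=cv2.resize(a[180:340,200:400],None,fx=4,fy=4)
cv2.imwrite('pics/s5z.png',a)"
```

```text
time: 5.65
tool_pos: [0.4646, 0.0068, 0.0628]
tcp_rot: [-0.1, 1.569, 0.1]
wrist_force: [1.1, -0.2, 0.0]
width: 0.215
t 5.65 q [-0.039  0.063  2.208 -0.     0.871 -1.736] p [0.4646 0.0068 0.0628] w 0.215 F [ 1.1 -0.2  0. ] T [-0.01 -0.02  0.02]
[[-0.001 -0.127  0.992]
 [-0.     0.992  0.127]
 [-1.    -0.    -0.001]]
```

View pics/s5z.png

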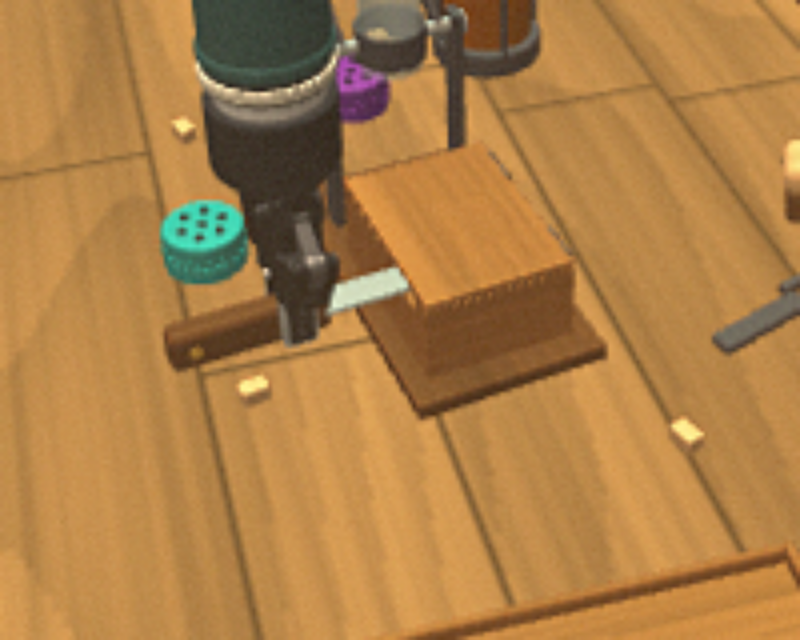

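```bash
python3 -m creep '[{"grip":1.5,"dp":[-1,0,0],"rotation":[0,0,0]},{"grip":1.5,"dp":[-2.2,0,0],"rotation":[0,0,0]},{"grip":1.5,"dp":[-3.4,0,0],"rotation":[0,0,0]},{"grip":1.5,"dp":[-4.6,0,0],"rotation":[0,0,0]},{"grip":1.5,"dp":[-5.8,0,0],"rotation":[0,0,0]}]' 100; python3 -c "
from h import *
st()
shot('side','side6')
a=cv2.imread('pics/side6.png');a=cv2.resize(a[180:340,200:400],None,fx=4,fy=4)
cv2.imwrite('pics/s6z.png',a)"
```

```text
time: 6.12
tool_pos: [0.4599, 0.0067, 0.1202]
tcp_rot: [-0.1, 1.575, 0.1]
wrist_force: [-0.3, 0.9, -2.0]
width: 0.216
t 6.12 q [-3.900e-02 -2.400e-02  2.172e+00 -1.000e-03  1.001e+00 -1.737e+00] p [0.4599 0.0067 0.1202] w 0.216 F [-0.3  0.9 -2. ] T [-0.01  0.16  0.01]
[[-0.006 -0.127  0.992]
 [-0.     0.992  0.127]
 [-1.     0.001 -0.006]]
```

View pics/s6z.png

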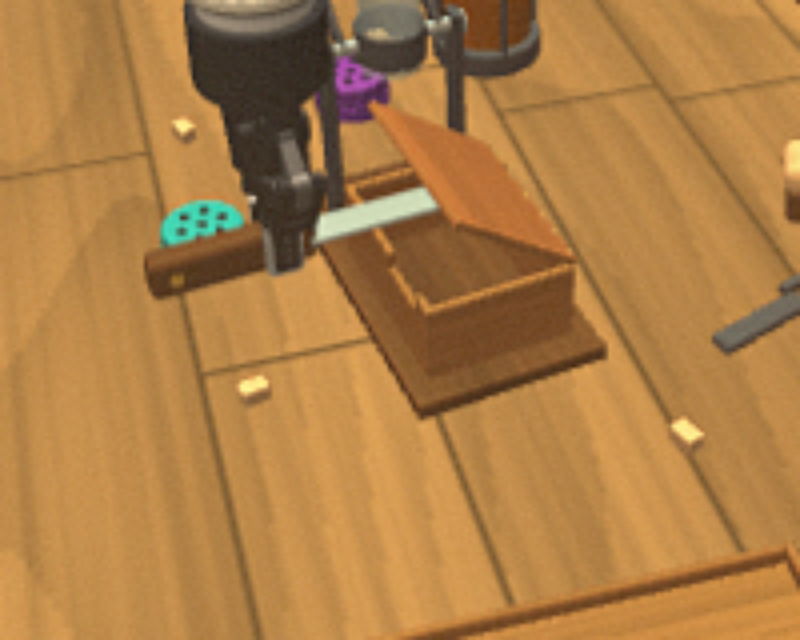

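```bash
python3 -m creep '[{"grip":1.5,"dp":[-1.2,0,0.8],"rotation":[0,0,0]},{"grip":1.5,"dp":[-1.4,0,2.4],"rotation":[0,0,0]},{"grip":1.5,"dp":[-1.4,0,4.0],"rotation":[0,0,0]},{"grip":1.5,"dp":[-1.4,0,5.6],"rotation":[0,0,0]},{"grip":1.5,"dp":[-1.4,0,7],"rotation":[0,0,0]}]' 100; python3 -m creep '[{"grip":1.5,"dp":[0,0,0.6],"rotation":[0,0,0]},{"grip":1.5,"dp":[0,0,1.0],"rotation":[0,0,0]},{"grip":1.5,"dp":[0,0,1.4],"rotation":[0,0,0]}]';python3 -c "
from h import *
st()
p,_=tool();print('tip stand x',np.dot(p-C0,SX)+.1025)
shot('side','side7')
a=cv2.imread('pics/side7.png');a=cv2.resize(a[160:320,200:400],None,fx=4,fy=4)
cv2.imwrite('pics/s7z.png',a)"
```

```text
time: 6.58
tool_pos: [0.5305, 0.0156, 0.1335]
tcp_rot: [-0.1, 1.574, 0.1]
wrist_force: [-1.8, -0.2, 0.8]
width: 0.215
time: 6.83
tool_pos: [0.5439, 0.0174, 0.133]
tcp_rot: [-0.1, 1.574, 0.1]
wrist_force: [-2.1, 0.0, -0.4]
width: 0.215
t 6.83 q [-1.400e-02  1.200e-01  1.993e+00 -1.000e-03  1.034e+00 -1.711e+00] p [0.5439 0.0174 0.133 ] w 0.215 F [-2.1  0.  -0.4] T [-0.02  0.24  0.01]
[[-0.006 -0.127  0.992]
 [-0.     0.992  0.127]
 [-1.     0.    -0.006]]
tip stand x 0.06328954889012761
```

View pics/s7z.png

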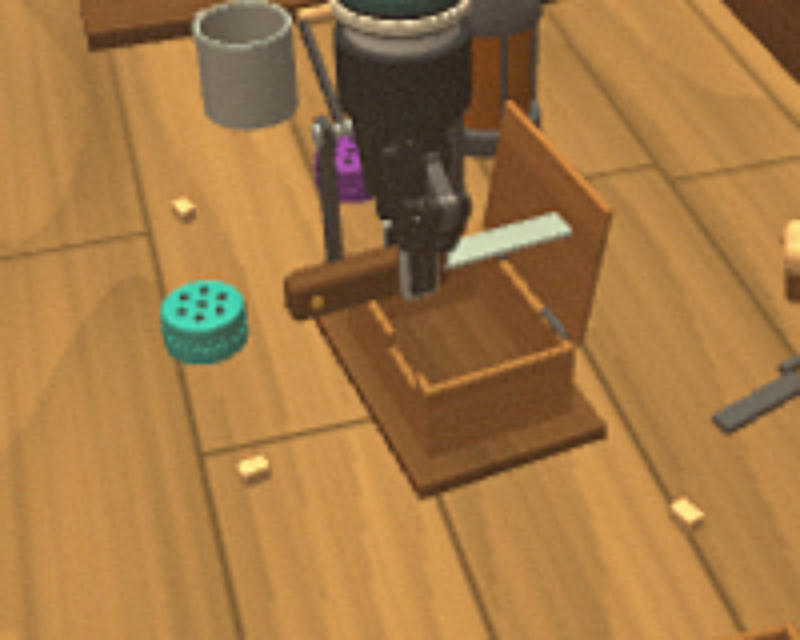

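```bash
python3 -m creep '[{"grip":1.5,"dp":[0,0,0.3],"rotation":[0,0,0]},{"grip":1.5,"dp":[0,0,0.3],"rotation":[0,0,0]}]';  python3 -m creep '[{"grip":1.5,"dp":[0,0,0.3],"rotation":[0,0,0]},{"grip":1.5,"dp":[0,0,0.3],"rotation":[0,0,0]}]';python3 -c "
from h import *
st()
p,_=tool();print('tip stand x',np.dot(p-C0,SX)+.1025)"
```

```text
time: 7.05
tool_pos: [0.5469, 0.0177, 0.1331]
tcp_rot: [-0.1, 1.574, 0.1]
wrist_force: [-1.4, -0.3, -1.4]
width: 0.215
time: 7.22
tool_pos: [0.5473, 0.0178, 0.1326]
tcp_rot: [-0.1, 1.58, 0.1]
wrist_force: [-10.5, -1.8, 4.7]
width: 0.217
t 7.22 q [-1.200e-02  1.300e-01  1.982e+00 -1.000e-03  1.040e+00 -1.710e+00] p [0.5473 0.0178 0.1326] w 0.217 F [-10.5  -1.8   4.7] T [-0.2   1.22 -0.  ]
[[-0.011 -0.127  0.992]
 [-0.001  0.992  0.127]
 [-1.     0.001 -0.011]]
tip stand x 0.06672360860847255
```

```bash
python3 -m creep '[{"grip":1.5,"dp":[0,0,-3],"rotation":[0,0,0]},{"grip":1.5,"dp":[-3,0,-7],"rotation":[0,0,0]},{"grip":1.5,"dp":[-6.5,-2,-8],"rotation":[0,0,0]},{"grip":1.5,"dp":[-7,-6,-8],"rotation":[0.05,0,0]},{"grip":1.5,"dp":[-7,-10,-7],"rotation":[0.1,0,0]}]';  python3 -m creep '[{"grip":1.5,"dp":[0,-4,1.5],"rotation":[0.05,0,0]},{"grip":1.5,"dp":[0,-8,3],"rotation":[0.05,0,0]},{"grip":1.5,"dp":[0,-12,4.5],"rotation":[0.05,0,0]},{"grip":1.5,"dp":[0,-15,6],"rotation":[0.05,0,0]},{"grip":1.5,"dp":[0,-15,6],"rotation":[0.05,0,0]}]';python3 -c "
from h import *
st();go([.557,-.255,.1],1.55)
shot('side','side8')"
```

```text
time: 7.63
tool_pos: [0.4942, -0.089, 0.2082]
tcp_rot: [-0.023, 1.567, 0.02]
wrist_force: [1.4, 0.9, -1.2]
width: 0.21
time: 8.05
tool_pos: [0.5605, -0.2432, 0.2039]
tcp_rot: [0.017, 1.571, -0.025]
wrist_force: [0.8, 0.1, -0.4]
width: 0.212
t 8.05 q [-0.448  0.172  1.793 -0.004  1.175 -1.99 ] p [ 0.5605 -0.2432  0.2039] w 0.212 F [ 0.8  0.1 -0.4] T [ 0.05  0.03 -0.  ]
[[ 0.     0.027  1.   ]
 [-0.005  1.    -0.027]
 [-1.    -0.005  0.   ]]
dp [10.39, -1.14, -0.32] rot [-0.006, 0.0, 0.005]
```

View pics/side8.png

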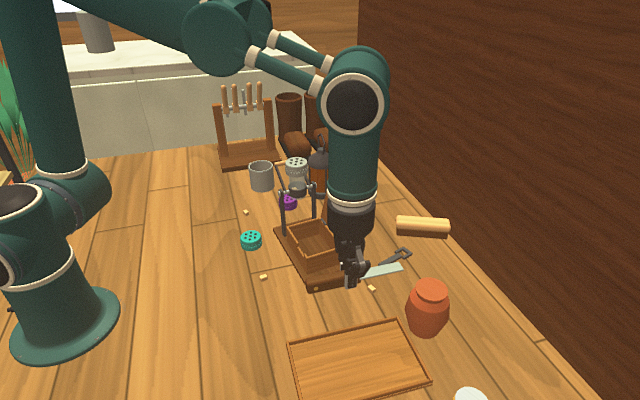

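```bash
python3 -m creep '[{"grip":1.5,"dp":[4,-1.1,-0.3],"rotation":[0,0,0]},{"grip":1.5,"dp":[8,-1.1,-0.3],"rotation":[0,0,0]},{"grip":1.5,"dp":[12,-1.1,-0.3],"rotation":[0,0,0]},{"grip":1.5,"dp":[14,-1.1,-0.3],"rotation":[0,0,0]},{"grip":1.5,"dp":[14,-1.1,-0.3],"rotation":[0,0,0]}]';python3 -m creep '[{"grip":1.5,"dp":[0,0,0],"rotation":[0,0,0]},{"grip":1.5,"dp":[0,0,0],"rotation":[0,0,0]}]';  python3 -c "
from h import *
st();go([.557,-.255,.023],1.55)
shot('side','side9')
a=cv2.imread('pics/side9.png');a=cv2.resize(a[250:400,260:460],None,fx=4,fy=4)
cv2.imwrite('pics/s9z.png',a)"
```

```text
time: 8.52
tool_pos: [0.5486, -0.2443, 0.0572]
tcp_rot: [0.022, 1.585, -0.013]
wrist_force: [-1.8, 0.3, -1.4]
width: 0.216
time: 8.68
tool_pos: [0.5552, -0.2478, 0.0655]
tcp_rot: [0.016, 1.572, -0.019]
wrist_force: [0.3, -0.6, -0.2]
width: 0.215
t 8.68 q [-4.600e-01  3.080e-01  1.905e+00 -2.000e-03  9.280e-01 -2.007e+00] p [ 0.5552 -0.2478  0.0655] w 0.215 F [ 0.3 -0.6 -0.2] T [-0.07  0.01 -0.02]
[[-0.001  0.022  1.   ]
 [-0.002  1.    -0.022]
 [-1.    -0.002 -0.001]]
dp [4.25, -0.71, 0.2] rot [-0.001, -0.001, 0.002]
```

View pics/s9z.png

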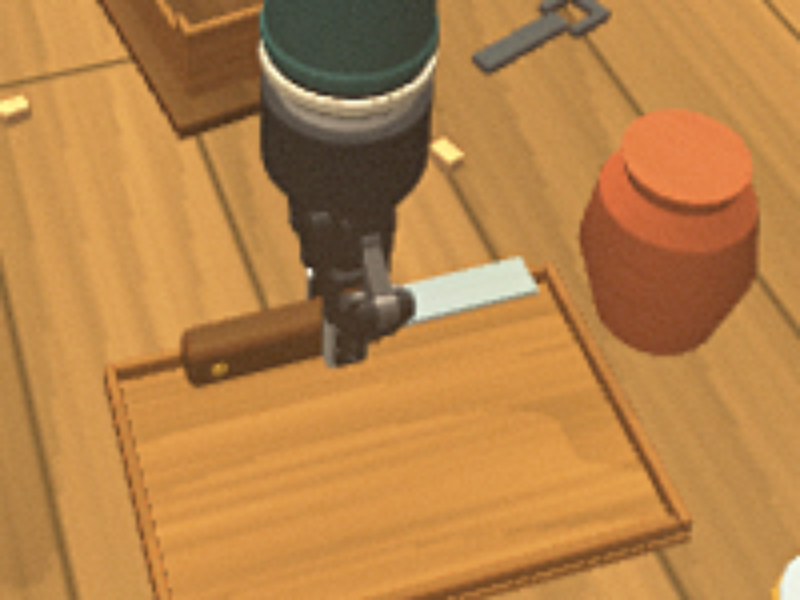

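```bash
python3 -m creep '[{"grip":1.5,"dp":[1,-0.5,0.1],"rotation":[0,0,0]},{"grip":1.5,"dp":[2.5,-1,0.2],"rotation":[0,0,0]},{"grip":1.5,"dp":[3.7,-1,0.2],"rotation":[0,0,0]},{"grip":1.5,"dp":[4.2,-1,0.2],"rotation":[0,0,0]},{"grip":1.5,"dp":[4.2,-1,0.2],"rotation":[0,0,0]}]';python3 -m creep '[{"grip":4,"dp":[0,0,0],"rotation":[0,0,0]},{"grip":4,"dp":[0,0,0],"rotation":[0,0,0]},{"grip":4,"dp":[0,0,0],"rotation":[0,0,0]}]';  python3 -c "
from h import *
st()"
```

```text
time: 9.15
tool_pos: [0.555, -0.258, 0.0207]
tcp_rot: [0.018, 1.576, -0.018]
wrist_force: [-2.2, -0.5, 3.1]
width: 0.215
time: 9.4
tool_pos: [0.5552, -0.2577, 0.0209]
tcp_rot: [0.018, 1.575, -0.018]
wrist_force: [-0.2, -0.2, -0.5]
width: 0.468
t 9.4 q [-0.474  0.375  1.914 -0.003  0.857 -2.02 ] p [ 0.5552 -0.2577  0.0209] w 0.468 F [-0.2 -0.2 -0.5] T [0.02 0.02 0.06]
[[-0.005  0.023  1.   ]
 [ 0.     1.    -0.023]
 [-1.     0.    -0.005]]
```

```bash
python3 -m creep '[{"grip":4,"dp":[-4,0,0],"rotation":[0,0,0]},{"grip":4,"dp":[-8,0,0],"rotation":[0,0,0]},{"grip":7.5,"dp":[-12,0,0],"rotation":[0.12,0,0]},{"grip":7.5,"dp":[-16,0,0],"rotation":[0.24,0,0]},{"grip":7.5,"dp":[-20,0,0],"rotation":[0.36,0,0]}]'; python3 -c "
from h import *
st()
c=ray('top',270.75,210.25,.233);print(c,S(0,.103,.233)); go([.566,.154,.31],.127)
shot('side','side10');shot('top','top10')
a=cv2.imread('pics/side10.png');a=cv2.resize(a[200:400,260:460],None,fx=3,fy=3)
b=cv2.imread('pics/top10.png');b=cv2.resize(b[150:300,200:400],None,fx=4,fy=4)
cv2.imwrite('pics/s10z.png',a);cv2.imwrite('pics/t10z.png',b)"
```

```text
time: 9.82
tool_pos: [0.5559, -0.2575, 0.223]
tcp_rot: [0.304, 1.553, -0.306]
wrist_force: [0.9, -0.4, -0.6]
width: 0.868
t 9.82 q [-0.473  0.164  1.765 -0.002  1.216 -1.655] p [ 0.5559 -0.2575  0.223 ] w 0.868 F [ 0.9 -0.4 -0.6] T [-0.03 -0.04 -0.06]
[[-0.004  0.379  0.925]
 [-0.     0.925 -0.379]
 [-1.    -0.002 -0.004]]
[0.56466317 0.15357699 0.233     ] [0.56595414 0.15417047 0.233     ]
dp [-8.7, 38.45, -14.69] rot [1.055, -0.003, 0.004]
```

View pics/s10z.png

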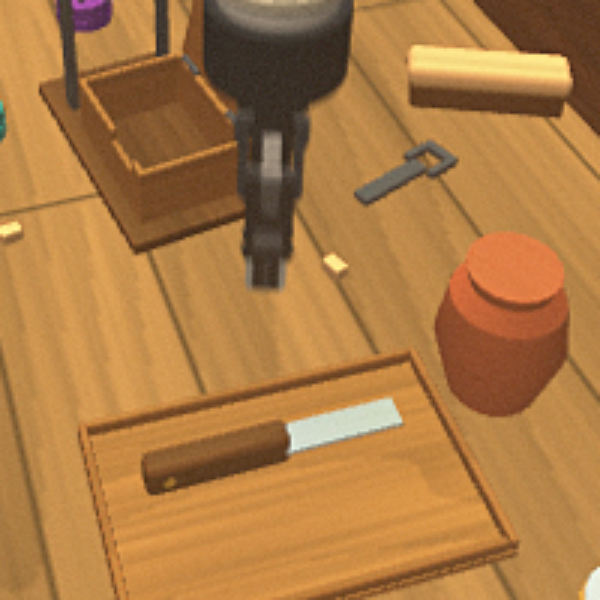

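View pics/t10z.png

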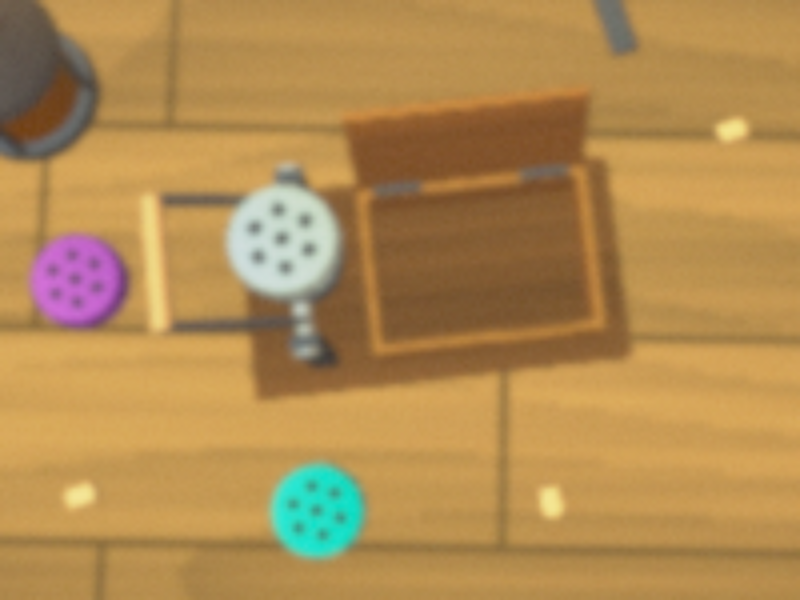

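```bash
python3 -m creep '[{"grip":7.5,"dp":[-3.5,2,-0.8],"rotation":[0.12,0,0]},{"grip":7.5,"dp":[-7,5,-2],"rotation":[0.24,0,0]},{"grip":7.5,"dp":[-8.7,9,-3.4],"rotation":[0.36,0,0]},{"grip":7.5,"dp":[-8.7,12.8,-4.8],"rotation":[0.48,0,0]},{"grip":7.5,"dp":[-8.7,16.6,-6.2],"rotation":[0.6,0,0]}]' 50; python3 -c "
from h import *
st(); go([.565,.154,.31],.127)"
```

```text
time: 10.33
tool_pos: [0.5618, -0.0895, 0.3105]
tcp_rot: [0.765, 1.431, -0.766]
wrist_force: [1.4, 0.0, 0.7]
width: 0.881
t 10.33 q [-2.010e-01  2.900e-02  1.752e+00 -1.000e-03  1.360e+00 -7.900e-01] p [ 0.5618 -0.0895  0.3105] w 0.881 F [1.4 0.  0.7] T [-0.02 -0.04 -0.04]
[[ 0.     0.831  0.556]
 [-0.001  0.556 -0.831]
 [-1.    -0.     0.001]]
dp [0.03, 13.8, -20.07] rot [0.462, 0.001, -0.0]
```

```bash
python3 -m creep '[{"grip":7.5,"dp":[0,2.3,-3.3],"rotation":[0.12,0,0]},{"grip":7.5,"dp":[0,4.6,-6.6],"rotation":[0.24,0,0]},{"grip":7.5,"dp":[0,6.9,-10],"rotation":[0.36,0,0]},{"grip":7.5,"dp":[0,9.2,-13.3],"rotation":[0.46,0,0]},{"grip":7.5,"dp":[0,11.5,-16.7],"rotation":[0.46,0,0]}]' 50; python3 -m creep '[{"grip":7.5,"dp":[0,-1,-4],"rotation":[0,0,0]},{"grip":7.5,"dp":[0,-1,-4],"rotation":[0,0,0]},{"grip":7.5,"dp":[0,-1,-4],"rotation":[0,0,0]}]';python3 -c "
from h import *
st(); go([.565,.154,.31],.127)"
```

```text
time: 10.75
tool_pos: [0.5619, 0.1091, 0.3076]
tcp_rot: [1.11, 1.271, -1.115]
wrist_force: [-0.2, 0.9, 0.2]
width: 0.875
time: 11.0
tool_pos: [0.5462, 0.1478, 0.3075]
tcp_rot: [1.102, 1.276, -1.109]
wrist_force: [0.3, 0.0, 0.2]
width: 0.879
t 11.0 q [0.22  0.028 1.759 0.    1.36  0.079] p [0.5462 0.1478 0.3075] w 0.879 F [0.3 0.  0.2] T [-0.06 -0.04  0.01]
[[-0.005  0.99   0.14 ]
 [-0.001  0.14  -0.99 ]
 [-1.    -0.005 -0.   ]]
dp [-0.26, 1.95, -0.35] rot [0.014, -0.0, 0.005]
```

```bash
python3 -m creep '[{"grip":7.5,"dp":[0,1.9,-0.4],"rotation":[0,0,0]},{"grip":7.5,"dp":[2,1.9,-0.4],"rotation":[0,0,0]},{"grip":7.5,"dp":[4,1.9,-0.4],"rotation":[0,0,0]},{"grip":7.5,"dp":[4,1.9,-0.4],"rotation":[0,0,0]},{"grip":7.5,"dp":[4,1.9,-0.4],"rotation":[0,0,0]}]' 50; python3 -c "
from h import *
st(); go([.565,.154,.219],.127)
shot('side','side11')
a=cv2.imread('pics/side11.png');a=cv2.resize(a[100:250,220:420],None,fx=4,fy=4)
cv2.imwrite('pics/s11z.png',a)"
```

```text
time: 11.42
tool_pos: [0.5645, 0.1506, 0.2664]
tcp_rot: [1.105, 1.275, -1.116]
wrist_force: [-0.6, 0.2, 0.5]
width: 0.873
t 11.42 q [0.218 0.086 1.773 0.    1.291 0.084] p [0.5645 0.1506 0.2664] w 0.873 F [-0.6  0.2  0.5] T [ 0.01 -0.   -0.02]
[[-0.008  0.991  0.134]
 [-0.002  0.134 -0.991]
 [-1.    -0.008  0.001]]
dp [4.74, 0.13, -0.33] rot [0.007, 0.001, 0.008]
```

View pics/s11z.png

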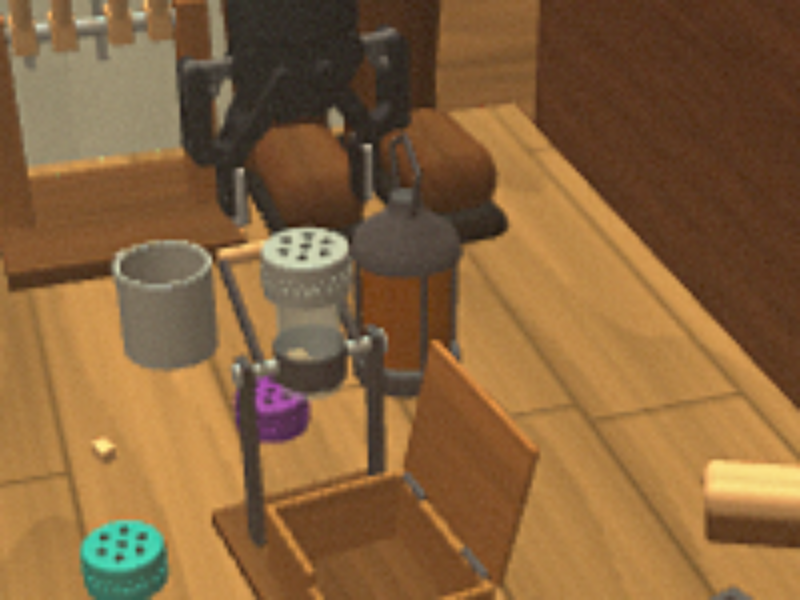

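```bash
python3 -m creep '[{"grip":7.5,"dp":[1.5,0.1,-0.3],"rotation":[0,0,0]},{"grip":7.5,"dp":[3,0.1,-0.3],"rotation":[0,0,0]},{"grip":7.5,"dp":[4.5,0.1,-0.3],"rotation":[0,0,0]},{"grip":7.5,"dp":[4.8,0.1,-0.3],"rotation":[0,0,0]},{"grip":7.5,"dp":[4.8,0.1,-0.3],"rotation":[0,0,0]}]' 30; python3 -c "
from h import *
st()"; python3 -m creep '[{"grip":5.2,"dp":[0,0,0],"rotation":[0,0,0]},{"grip":5.2,"dp":[0,0,0],"rotation":[0,0,0]},{"grip":5.2,"dp":[0,0,0],"rotation":[0,0,0]},{"grip":5.2,"dp":[0,0,0],"rotation":[0,0,0]}]'; python3 -c "
from h import *
st()"
```

```text
time: 11.88
tool_pos: [0.5656, 0.1547, 0.2202]
tcp_rot: [1.107, 1.273, -1.113]
wrist_force: [0.3, -0.6, -0.6]
width: 0.878
t 11.88 q [2.240e-01 1.180e-01 1.824e+00 1.000e-03 1.205e+00 8.900e-02] p [0.5656 0.1547 0.2202] w 0.878 F [ 0.3 -0.6 -0.6] T [-0.03  0.01  0.  ]
[[-0.005  0.991  0.134]
 [-0.001  0.134 -0.991]
 [-1.    -0.005 -0.   ]]
time: 12.22
tool_pos: [0.5669, 0.1554, 0.2222]
tcp_rot: [1.109, 1.271, -1.109]
wrist_force: [0.3, -1.8, 5.2]
width: 0.661
t 12.22 q [0.225 0.116 1.821 0.    1.204 0.09 ] p [0.5669 0.1554 0.2222] w 0.661 F [ 0.3 -1.8  5.2] T [-0.12  0.11  0.08]
[[-0.001  0.991  0.135]
 [ 0.     0.135 -0.991]
 [-1.    -0.001 -0.   ]]
```

```bash
python3 -m creep '[{"grip":5,"dp":[0,0,0],"rotation":[0,0,0]},{"grip":5,"dp":[0,0,0],"rotation":[-0.1,0,0]},{"grip":5,"dp":[0,0,0],"rotation":[-0.2,0,0]},{"grip":5,"dp":[0,0,0],"rotation":[-0.3,0,0]},{"grip":5,"dp":[0,0,0],"rotation":[-0.4,0,0]}]' 60; python3 -c "
from h import *
st()"; python3 -m creep '[{"grip":5,"dp":[0,0,0],"rotation":[-0.1,0,0]},{"grip":5,"dp":[0,0,0],"rotation":[-0.2,0,0]},{"grip":5,"dp":[0,0,0],"rotation":[-0.3,0,0]},{"grip":5,"dp":[0,0,0],"rotation":[-0.4,0,0]},{"grip":5,"dp":[0,0,0],"rotation":[-0.5,0,0]}]'; python3 -c "
from h import *
st()";python3 -m creep '[{"grip":5,"dp":[0,0,0],"rotation":[-0.1,0,0]},{"grip":5,"dp":[0,0,0],"rotation":[-0.2,0,0]},{"grip":5,"dp":[0,0,0],"rotation":[-0.3,0,0]},{"grip":5,"dp":[0,0,0],"rotation":[-0.38,0,0]},{"grip":5,"dp":[0,0,0],"rotation":[-0.38,0,0]}]'; python3 -c "
from h import *
st()"
```

```text
time: 12.63
tool_pos: [0.5664, 0.1558, 0.2224]
tcp_rot: [0.803, 1.419, -0.803]
wrist_force: [-1.6, 0.9, 6.7]
width: 0.646
t 12.63 q [ 2.250e-01  1.160e-01  1.821e+00  1.000e-03  1.206e+00 -3.150e-01] p [0.5664 0.1558 0.2224] w 0.646 F [-1.6  0.9  6.7] T [-0.12  0.33 -0.01]
[[-0.002  0.858  0.514]
 [ 0.001  0.514 -0.858]
 [-1.    -0.001 -0.001]]
time: 13.05
tool_pos: [0.5662, 0.1552, 0.2224]
tcp_rot: [0.415, 1.533, -0.417]
wrist_force: [-3.1, -1.5, 8.5]
width: 0.65
t 13.05 q [ 0.225  0.116  1.822 -0.     1.206 -0.815] p [0.5662 0.1552 0.2224] w 0.65 F [-3.1 -1.5  8.5] T [-0.41  0.47 -0.03]
[[-0.002  0.506  0.863]
 [-0.001  0.863 -0.506]
 [-1.    -0.002 -0.002]]
time: 13.47
tool_pos: [0.5661, 0.1553, 0.2224]
tcp_rot: [0.119, 1.57, -0.12]
wrist_force: [-2.2, -0.4, 7.5]
width: 0.648
t 13.47 q [ 0.225  0.116  1.822  0.     1.206 -1.194] p [0.5661 0.1553 0.2224] w 0.648 F [-2.2 -0.4  7.5] T [-0.33  0.42  0.04]
[[-0.002  0.151  0.989]
 [-0.     0.989 -0.151]
 [-1.    -0.001 -0.002]]
```

Turned 73°. Lift straight.

```bash
python3 -m creep '[{"grip":5,"dp":[-0.5,0,0],"rotation":[0,0,0]},{"grip":5,"dp":[-1,0,0],"rotation":[0,0,0]},{"grip":5,"dp":[-1.5,0,0],"rotation":[0,0,0]}]'; python3 -c "
from h import *
st()
shot('side','side12')
a=cv2.imread('pics/side12.png');a=cv2.resize(a[100:250,220:420],None,fx=4,fy=4)
cv2.imwrite('pics/s12z.png',a)"
```

```text
time: 13.72
tool_pos: [0.5656, 0.1553, 0.2354]
tcp_rot: [0.122, 1.572, -0.123]
wrist_force: [0.4, -0.2, -0.7]
width: 0.649
t 13.72 q [ 2.250e-01  1.070e-01  1.807e+00  1.000e-03  1.232e+00 -1.190e+00] p [0.5656 0.1553 0.2354] w 0.649 F [ 0.4 -0.2 -0.7] T [ 0.02 -0.   -0.02]
[[-0.004  0.155  0.988]
 [-0.     0.988 -0.155]
 [-1.    -0.001 -0.004]]
```

View pics/s12z.png

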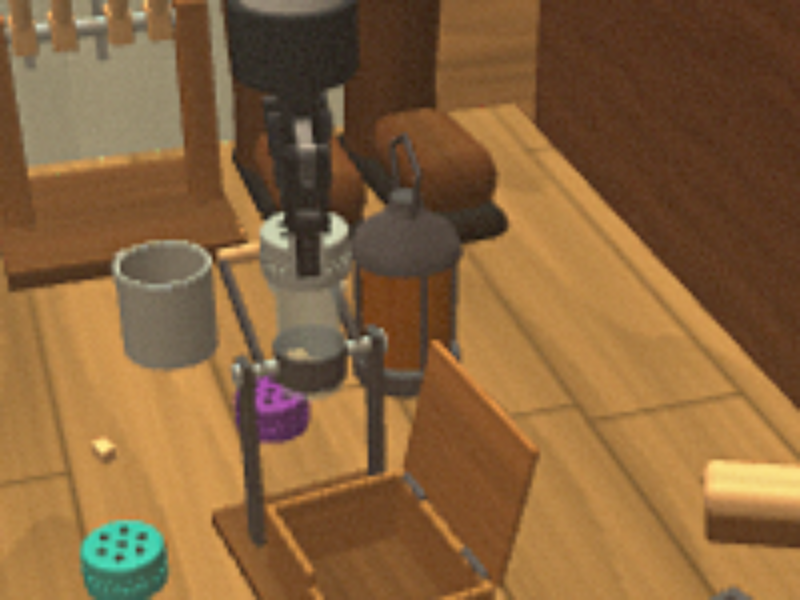

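```bash
python3 -m creep '[{"grip":5,"dp":[-2,0,0],"rotation":[0,0,0]},{"grip":5,"dp":[-5,0,0],"rotation":[0,0,0]},{"grip":5,"dp":[-8,-1,0],"rotation":[0.1,0,0]},{"grip":5,"dp":[-9,-4.5,0.7],"rotation":[0.2,0,0]},{"grip":5,"dp":[-9,-8.5,1.4],"rotation":[0.32,0,0]}]'; python3 -c "
from h import *
st();go([.555,-.315,.2],0.0)"
```

```text
time: 14.18
tool_pos: [0.5689, 0.0703, 0.3301]
tcp_rot: [0.375, 1.534, -0.372]
wrist_force: [0.7, -0.6, -0.6]
width: 0.648
t 14.18 q [ 7.900e-02  2.700e-02  1.718e+00  1.000e-03  1.392e+00 -1.015e+00] p [0.5689 0.0703 0.3301] w 0.648 F [ 0.7 -0.6 -0.6] T [-0.03 -0.02  0.05]
[[ 0.004  0.459  0.889]
 [ 0.001  0.889 -0.459]
 [-1.     0.003  0.003]]
dp [12.97, -34.92, 16.39] rot [1.094, 0.001, -0.004]
```

```bash
python3 -m creep '[{"grip":5,"dp":[0,-3.5,1.6],"rotation":[0.12,0,0]},{"grip":5,"dp":[0,-7,3.3],"rotation":[0.24,0,0]},{"grip":5,"dp":[0,-10.5,4.9],"rotation":[0.36,0,0]},{"grip":5,"dp":[1,-14,6.5],"rotation":[0.48,0,0]},{"grip":5,"dp":[2,-17.5,8.1],"rotation":[0.6,0,0]}]'; python3 -c "
from h import *
st();go([.555,-.315,.2],0.0)"
```

```text
time: 14.6
tool_pos: [0.5588, -0.1254, 0.3062]
tcp_rot: [0.84, 1.403, -0.843]
wrist_force: [0.0, -0.1, -0.1]
width: 0.652
t 14.6 q [-2.630e-01  3.900e-02  1.749e+00 -1.000e-03  1.355e+00 -7.530e-01] p [ 0.5588 -0.1254  0.3062] w 0.652 F [ 0.  -0.1 -0.1] T [0.03 0.01 0.03]
[[-0.002  0.883  0.47 ]
 [-0.001  0.47  -0.883]
 [-1.    -0.002  0.   ]]
dp [10.63, -9.23, 16.56] rot [0.489, 0.0, 0.002]
```

```bash
python3 -m creep '[{"grip":5,"dp":[2,-2,3.5],"rotation":[0.12,0,0]},{"grip":5,"dp":[4,-4,7],"rotation":[0.24,0,0]},{"grip":5,"dp":[7,-6,10],"rotation":[0.36,0,0]},{"grip":5,"dp":[9,-7,13],"rotation":[0.48,0,0]},{"grip":5,"dp":[10,-8,15],"rotation":[0.48,0,0]}]'; python3 -m creep '[{"grip":5,"dp":[0,0,0],"rotation":[0,0,0]},{"grip":5,"dp":[0,0,0],"rotation":[0,0,0]}]';python3 -c "
from h import *
st();go([.555,-.315,.08],0.0)"
```

```text
time: 15.02
tool_pos: [0.5577, -0.2953, 0.2023]
tcp_rot: [1.2, 1.219, -1.207]
wrist_force: [-0.3, 0.7, -1.2]
width: 0.647
time: 15.18
tool_pos: [0.558, -0.2945, 0.2033]
tcp_rot: [1.198, 1.222, -1.204]
wrist_force: [1.1, 0.7, -0.0]
width: 0.647
t 15.18 q [-0.524  0.215  1.743 -0.002  1.191 -0.536] p [ 0.558  -0.2945  0.2033] w 0.647 F [ 1.1  0.7 -0. ] T [ 0.02 -0.02 -0.02]
[[-0.007  1.     0.013]
 [ 0.002  0.013 -1.   ]
 [-1.    -0.007 -0.002]]
dp [12.33, -0.24, 2.07] rot [0.013, -0.002, 0.007]
```

```bash
python3 -m creep '[{"grip":5,"dp":[3,-0.2,1],"rotation":[0,0,0]},{"grip":5,"dp":[6.5,-0.2,2.1],"rotation":[0,0,0]},{"grip":5,"dp":[10,-0.2,2.1],"rotation":[0,0,0]},{"grip":5,"dp":[12.3,-0.2,2.1],"rotation":[0,0,0]},{"grip":5,"dp":[12.3,-0.2,2.1],"rotation":[0,0,0]}]'; python3 -m creep '[{"grip":5,"dp":[0,0,0],"rotation":[0,0,0]},{"grip":5,"dp":[0,0,0],"rotation":[0,0,0]}]';python3 -c "
from h import *
st();go([.555,-.315,.027],0.0)
shot('side','side13')
a=cv2.imread('pics/side13.png');a=cv2.resize(a[250:400,260:460],None,fx=4,fy=4)
cv2.imwrite('pics/s13z.png',a)"
```

```text
time: 15.6
tool_pos: [0.5536, -0.3111, 0.077]
tcp_rot: [1.195, 1.23, -1.203]
wrist_force: [-1.2, 0.7, -1.7]
width: 0.647
time: 15.77
tool_pos: [0.5588, -0.3146, 0.0849]
tcp_rot: [1.195, 1.216, -1.199]
wrist_force: [0.2, 0.2, 0.5]
width: 0.646
t 15.77 q [-0.55   0.34   1.82  -0.003  0.981 -0.566] p [ 0.5588 -0.3146  0.0849] w 0.646 F [0.2 0.2 0.5] T [-0.02  0.03  0.02]
[[-0.001  1.     0.017]
 [-0.002  0.017 -1.   ]
 [-1.    -0.001  0.002]]
dp [5.79, -0.38, 0.03] rot [0.017, 0.002, 0.001]
```

View pics/s13z.png

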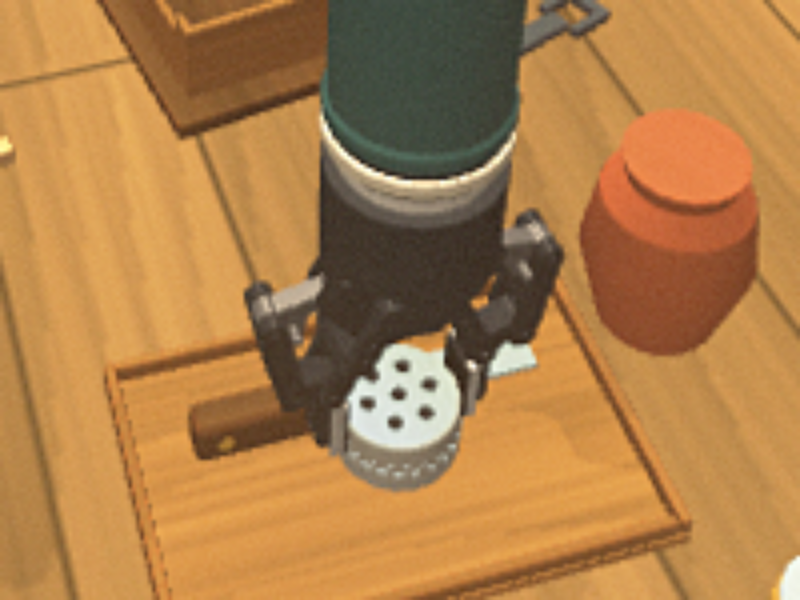

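```bash
python3 -m creep '[{"grip":5,"dp":[2,-0.2,0.3],"rotation":[0,0,0]},{"grip":5,"dp":[4,-0.2,0.3],"rotation":[0,0,0]},{"grip":5,"dp":[5.2,-0.2,0.3],"rotation":[0,0,0]},{"grip":5,"dp":[5.8,-0.2,0.3],"rotation":[0,0,0]},{"grip":5,"dp":[5.8,-0.2,0.3],"rotation":[0,0,0]}]'; python3 -c "
from h import *
st()"; python3 -m creep '[{"grip":7.5,"dp":[0,0,0],"rotation":[0,0,0]},{"grip":7.5,"dp":[0,0,0],"rotation":[0,0,0]},{"grip":7.5,"dp":[0,0,0],"rotation":[0,0,0]},{"grip":7.5,"dp":[-3,0,0],"rotation":[0,0,0]},{"grip":7.5,"dp":[-7,0,0],"rotation":[0,0,0]}]';python3 -c "
from h import *
st();go(S(0,.173,.31),YAW+np.pi/2)
shot('side','side14')"
```

```text
time: 16.23
tool_pos: [0.5557, -0.3179, 0.0259]
tcp_rot: [1.196, 1.218, -1.2]
wrist_force: [0.2, -0.9, -0.7]
width: 0.647
t 16.23 q [-0.557  0.411  1.85  -0.003  0.882 -0.571] p [ 0.5557 -0.3179  0.0259] w 0.647 F [ 0.2 -0.9 -0.7] T [-0.01 -0.02  0.03]
[[-0.003  1.     0.016]
 [-0.001  0.016 -1.   ]
 [-1.    -0.003  0.001]]
time: 16.65
tool_pos: [0.5517, -0.3154, 0.0905]
tcp_rot: [1.196, 1.229, -1.204]
wrist_force: [0.6, -0.7, -0.7]
width: 0.883
t 16.65 q [-0.557  0.332  1.82  -0.003  1.003 -0.571] p [ 0.5517 -0.3154  0.0905] w 0.883 F [ 0.6 -0.7 -0.7] T [-0.01 -0.05  0.03]
[[-0.012  1.     0.015]
 [ 0.005  0.015 -1.   ]
 [-1.    -0.012 -0.005]]
dp [-21.69, 1.1, -54.0] rot [-1.682, -0.014, 0.005]
```

View pics/side14.png

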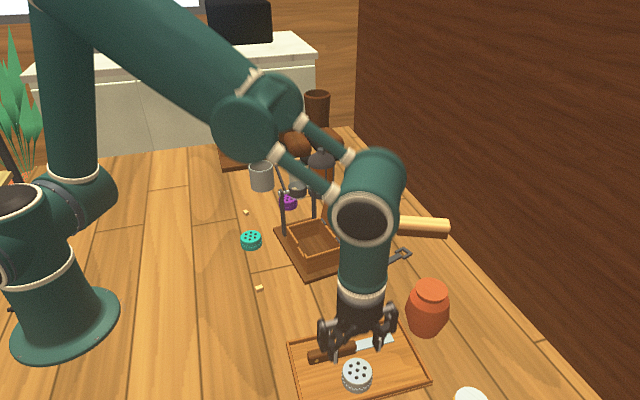

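```bash
python3 -m creep '[{"grip":6,"dp":[-4,0,0],"rotation":[-0.1,0,0]},{"grip":6,"dp":[-8,0,0],"rotation":[-0.22,0,0]},{"grip":6,"dp":[-12,0,-1],"rotation":[-0.34,0,0]},{"grip":6,"dp":[-16,0.1,-2],"rotation":[-0.46,0,0]},{"grip":6,"dp":[-20,0.2,-3],"rotation":[-0.58,0,0]}]'; python3 -c "
from h import *
st();go(S(0,.173,.31),YAW+np.pi/2)"
```

```text
time: 17.12
tool_pos: [0.5572, -0.2872, 0.2969]
tcp_rot: [0.755, 1.437, -0.758]
wrist_force: [0.1, -0.8, 0.0]
width: 0.705
t 17.12 q [-0.515  0.148  1.648 -0.002  1.348 -1.115] p [ 0.5572 -0.2872  0.2969] w 0.705 F [ 0.1 -0.8  0. ] T [-0.01 -0.01  0.06]
[[-0.003  0.825  0.565]
 [-0.001  0.565 -0.825]
 [-1.    -0.003 -0.001]]
dp [-1.36, 28.86, -42.15] rot [-1.097, -0.002, 0.002]
```

```bash
python3 -m creep '[{"grip":6,"dp":[-1,2.3,-3.3],"rotation":[-0.12,0,0]},{"grip":6,"dp":[-1.4,4.6,-6.7],"rotation":[-0.24,0,0]},{"grip":6,"dp":[-1.4,6.9,-10],"rotation":[-0.36,0,0]},{"grip":6,"dp":[-1.4,9.2,-13.4],"rotation":[-0.48,0,0]},{"grip":6,"dp":[-1.4,11.5,-16.8],"rotation":[-0.6,0,0]}]'; python3 -c "
from h import *
st();go(S(0,.173,.31),YAW+np.pi/2)"
```

```text
time: 17.53
tool_pos: [0.5584, -0.0823, 0.3094]
tcp_rot: [0.29, 1.553, -0.291]
wrist_force: [0.3, -0.1, -0.7]
width: 0.706
t 17.53 q [-1.900e-01  2.200e-02  1.761e+00 -1.000e-03  1.360e+00 -1.390e+00] p [ 0.5584 -0.0823  0.3094] w 0.706 F [ 0.3 -0.1 -0.7] T [ 0.06 -0.06  0.03]
[[-0.002  0.362  0.932]
 [-0.001  0.932 -0.362]
 [-1.    -0.001 -0.001]]
dp [-0.08, 28.47, -11.19] rot [-0.497, -0.002, 0.001]
```

```bash
python3 -m creep '[{"grip":6,"dp":[0,3.8,-1.5],"rotation":[-0.12,0,0]},{"grip":6,"dp":[0,7.6,-3],"rotation":[-0.24,0,0]},{"grip":6,"dp":[0,11.4,-4.5],"rotation":[-0.36,0,0]},{"grip":6,"dp":[0,15.2,-6],"rotation":[-0.48,0,0]},{"grip":6,"dp":[0,19,-7.5],"rotation":[-0.48,0,0]}]'; python3 -m creep '[{"grip":6,"dp":[0,4,0],"rotation":[0,0,0]},{"grip":6,"dp":[0,8,0],"rotation":[0,0,0]},{"grip":6,"dp":[0,8,0],"rotation":[0,0,0]},{"grip":6,"dp":[0,8,0],"rotation":[0,0,0]}]';python3 -c "
from h import *
st();go(S(0,.1732,.26),YAW+np.pi/2);print(S(0,.1732,.26))
shot('top','top15');shot('side','side15')
a=cv2.imread('pics/side15.png');a=cv2.resize(a[100:250,220:420],None,fx=4,fy=4)
cv2.imwrite('pics/s15z.png',a)"
```

```text
time: 17.95
tool_pos: [0.5582, 0.1224, 0.309]
tcp_rot: [-0.086, 1.571, 0.086]
wrist_force: [1.0, 0.5, 0.2]
width: 0.706
time: 18.28
tool_pos: [0.5496, 0.2021, 0.3085]
tcp_rot: [-0.086, 1.572, 0.086]
wrist_force: [0.2, -0.7, 0.9]
width: 0.709
t 18.28 q [ 3.090e-01  6.400e-02  1.719e+00  1.000e-03  1.362e+00 -1.371e+00] p [0.5496 0.2021 0.3085] w 0.709 F [ 0.2 -0.7  0.9] T [-0.02 -0.    0.  ]
[[-0.003 -0.109  0.994]
 [-0.     0.994  0.109]
 [-1.     0.    -0.003]]
dp [4.85, 2.07, 0.99] rot [-0.018, -0.003, -0.0]
[0.55706268 0.2238051  0.26      ]
```

View pics/s15z.png

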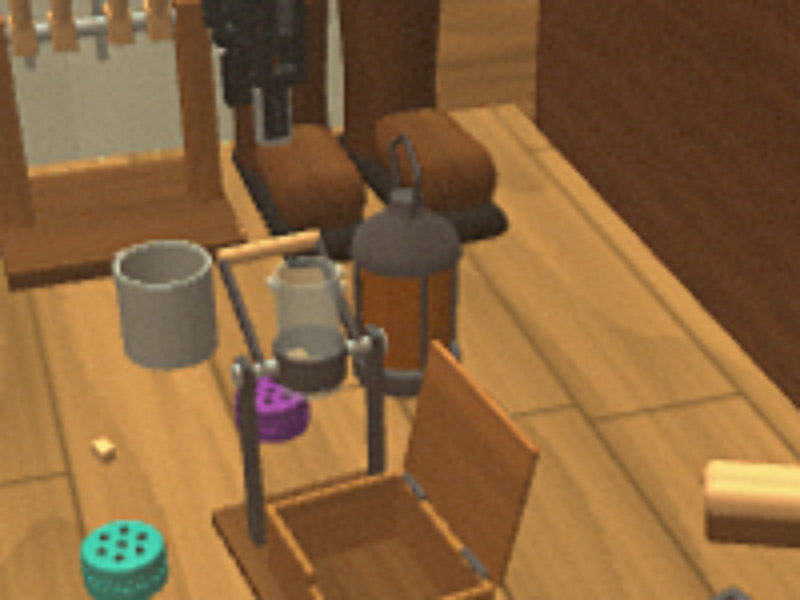

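View pics/top15.png

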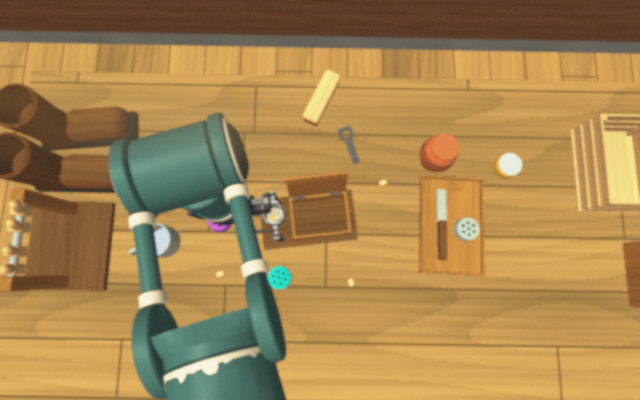

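```bash
python3 -m creep '[{"grip":3.5,"dp":[1,2,0.9],"rotation":[-0.018,0,0]},{"grip":3.5,"dp":[4,2,0.9],"rotation":[-0.018,0,0]},{"grip":3.5,"dp":[6.5,2,0.9],"rotation":[-0.018,0,0]},{"grip":3.5,"dp":[6.5,2,0.9],"rotation":[-0.018,0,0]},{"grip":3.5,"dp":[6.5,2,0.9],"rotation":[-0.018,0,0]}]'; python3 -c "
from h import *
st();go(S(0,.1732,.194),YAW+np.pi/2)
shot('side','side16')
a=cv2.imread('pics/side16.png');a=cv2.resize(a[100:250,220:420],None,fx=4,fy=4)
cv2.imwrite('pics/s16z.png',a)
print(ray('side',220+222/4,100+256/4,.198),ray('side',220+319/4,100+238/4,.198))"
```

```text
time: 18.8
tool_pos: [0.5558, 0.2187, 0.2416]
tcp_rot: [-0.096, 1.577, 0.094]
wrist_force: [0.9, -0.3, -0.1]
width: 0.408
t 18.8 q [ 3.330e-01  1.260e-01  1.775e+00  1.000e-03  1.249e+00 -1.359e+00] p [0.5558 0.2187 0.2416] w 0.408 F [ 0.9 -0.3 -0.1] T [ 0.05 -0.04 -0.01]
[[-0.008 -0.12   0.993]
 [-0.002  0.993  0.12 ]
 [-1.    -0.001 -0.008]]
dp [4.76, 0.5, 0.23] rot [-0.007, -0.008, 0.001]
[0.52387569 0.22114928 0.198     ] [0.59258875 0.2264235  0.198     ]
```

View pics/s16z.png

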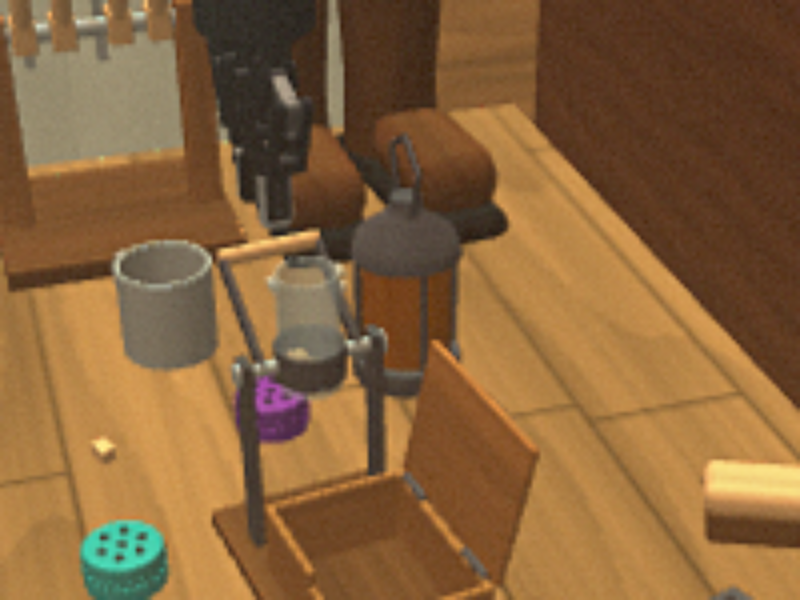

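```bash
python3 -m creep '[{"grip":3.5,"dp":[1.5,0.4,0.2],"rotation":[-0.007,0,0]},{"grip":3.5,"dp":[3,0.4,0.2],"rotation":[-0.007,0,0]},{"grip":3.5,"dp":[4.3,0.4,0.2],"rotation":[-0.007,0,0]},{"grip":3.5,"dp":[4.8,0.4,0.2],"rotation":[-0.007,0,0]},{"grip":3.5,"dp":[4.8,0.4,0.2],"rotation":[-0.007,0,0]}]' 25; python3 -c "
from h import *
st()"; python3 -m creep '[{"grip":0.8,"dp":[0,0,0],"rotation":[0,0,0]},{"grip":0.8,"dp":[0,0,0],"rotation":[0,0,0]},{"grip":0.8,"dp":[0,0,0],"rotation":[0,0,0]},{"grip":0.8,"dp":[0,0,0],"rotation":[0,0,0]}]'; python3 -c "
from h import *
st();print(S(0,.1732,.194))
shot('side','side17')
a=cv2.imread('pics/side17.png');a=cv2.resize(a[100:250,220:420],None,fx=4,fy=4)
cv2.imwrite('pics/s17z.png',a)"
```

```text
time: 19.27
tool_pos: [0.5576, 0.2243, 0.1946]
tcp_rot: [-0.102, 1.574, 0.101]
wrist_force: [-1.0, 0.4, -0.0]
width: 0.411
t 19.27 q [ 3.400e-01  1.650e-01  1.819e+00  1.000e-03  1.163e+00 -1.360e+00] p [0.5576 0.2243 0.1946] w 0.411 F [-1.   0.4 -0. ] T [-0.   -0.   -0.08]
[[-0.005 -0.129  0.992]
 [-0.001  0.992  0.129]
 [-1.    -0.    -0.005]]
time: 19.6
tool_pos: [0.5588, 0.2237, 0.1965]
tcp_rot: [-0.104, 1.57, 0.1]
wrist_force: [0.5, -5.7, 2.5]
width: 0.129
t 19.6 q [ 0.34   0.164  1.817 -0.002  1.164 -1.36 ] p [0.5588 0.2237 0.1965] w 0.129 F [ 0.5 -5.7  2.5] T [-0.82  0.01 -0.  ]
[[-0.002 -0.129  0.992]
 [-0.002  0.992  0.129]
 [-1.    -0.002 -0.002]]
[0.55706268 0.2238051  0.194     ]
```

View pics/s17z.png

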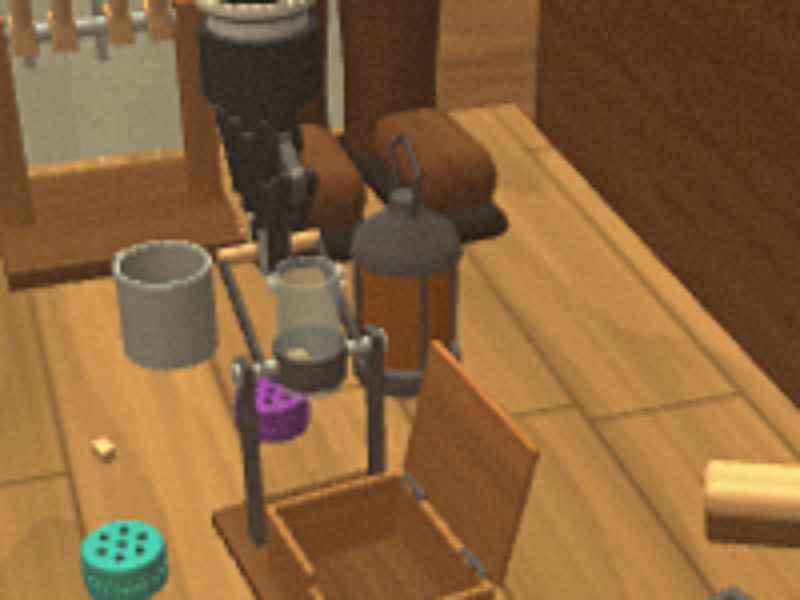

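```bash
python3 -c "
import numpy as np
for k in range(0,14):
    f=.6+2.3*k/13; print(k,round(2.3*k/13,3),[round(-8.5*(np.sin(f)-np.sin(.6)),2),round(8.5*(np.cos(f)-np.cos(.6)),2)])"
```

```text
0 0.0 [np.float64(-0.0), np.float64(0.0)]
1 0.177 [np.float64(-1.16), np.float64(-0.95)]
2 0.354 [np.float64(-2.13), np.float64(-2.1)]
3 0.531 [np.float64(-2.89), np.float64(-3.39)]
4 0.708 [np.float64(-3.41), np.float64(-4.8)]
5 0.885 [np.float64(-3.67), np.float64(-6.28)]
6 1.062 [np.float64(-3.67), np.float64(-7.79)]
7 1.238 [np.float64(-3.4), np.float64(-9.26)]
8 1.415 [np.float64(-2.87), np.float64(-10.67)]
9 1.592 [np.float64(-2.11), np.float64(-11.96)]
10 1.769 [np.float64(-1.13), np.float64(-13.1)]
11 1.946 [np.float64(0.03), np.float64(-14.05)]
12 2.123 [np.float64(1.35), np.float64(-14.78)]
13 2.3 [np.float64(2.77), np.float64(-15.27)]
```

```bash
python3 -m creep '[{"grip":0.8,"dp":[-1.16,-0.95,0],"rotation":[0,0,0]},{"grip":0.8,"dp":[-2.13,-2.1,0],"rotation":[0,0,0]},{"grip":0.8,"dp":[-2.89,-3.39,0],"rotation":[0,0,0]},{"grip":0.8,"dp":[-3.41,-4.8,0],"rotation":[0,0,0]},{"grip":0.8,"dp":[-3.67,-6.28,0],"rotation":[0,0,0]}]' 30; python3 -c "
from h import *
st();P,_=tool();v=P-S(0,.103,.15);print('phi',np.arctan2(v[2]+.003,v@SY)-.6,np.hypot(v[2]+.003,v@SY),v@SX)
shot('side','side18')
a=cv2.imread('pics/side18.png');a=cv2.resize(a[100:250,220:420],None,fx=4,fy=4)
cv2.imwrite('pics/s18z.png',a)"
```

```text
time: 20.07
tool_pos: [0.5666, 0.1657, 0.2356]
tcp_rot: [-0.097, 1.569, 0.107]
wrist_force: [-2.0, 5.3, 1.8]
width: 0.126
t 20.07 q [ 0.238  0.111  1.802  0.007  1.228 -1.465] p [0.5666 0.1657 0.2356] w 0.126 F [-2.   5.3  1.8] T [1.33 0.37 0.02]
[[-0.001 -0.13   0.992]
 [ 0.007  0.992  0.13 ]
 [-1.     0.007 -0.   ]]
phi 0.8438873596996982 0.08931585935986858 0.0021189856014712646
```

View pics/s18z.png

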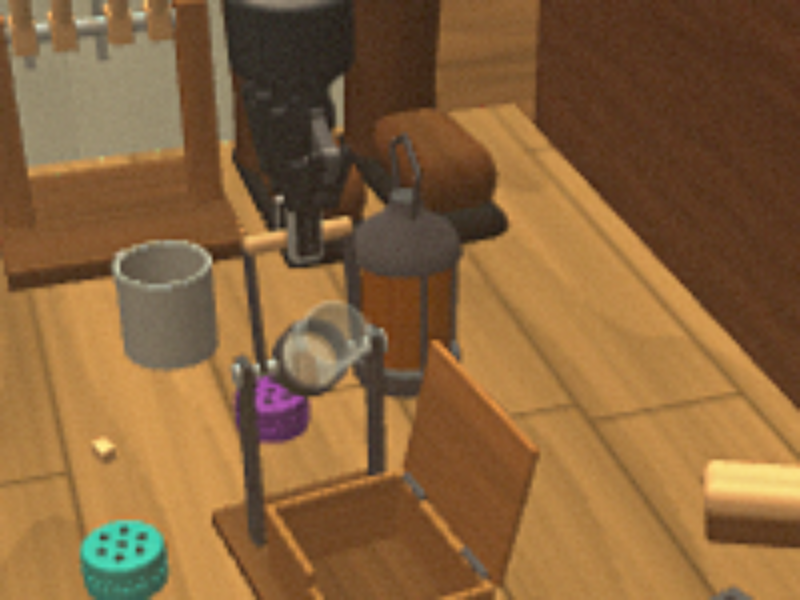

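```bash
python3 -m creep '[{"grip":0.8,"dp":[0,-1.51,0],"rotation":[0,0,0]},{"grip":0.8,"dp":[0.27,-2.98,0],"rotation":[0,0,0]},{"grip":0.8,"dp":[0.8,-4.39,0],"rotation":[0,0,0]},{"grip":0.8,"dp":[1.56,-5.68,0],"rotation":[0,0,0]},{"grip":0.8,"dp":[2.54,-6.82,0],"rotation":[0,0,0]}]'; python3 -c "
from h import *
st()";python3 -m creep '[{"grip":0.8,"dp":[0.6,-0.5,0],"rotation":[0,0,0]},{"grip":0.8,"dp":[1.16,-0.95,0],"rotation":[0,0,0]},{"grip":0.8,"dp":[2.48,-1.68,0],"rotation":[0,0,0]},{"grip":0.8,"dp":[3.6,-2.1,0],"rotation":[0,0,0]},{"grip":0.8,"dp":[3.6,-2.1,0],"rotation":[0,0,0]}]'; python3 -c "
from h import *
st();P,_=tool();v=P-S(0,.103,.15);print('phi',np.arctan2(v[2]+.003,v@SY)-.6,np.hypot(v[2]+.003,v@SY),v@SX)
shot('side','side19')
a=cv2.imread('pics/side19.png');a=cv2.resize(a[130:280,220:420],None,fx=4,fy=4)
cv2.imwrite('pics/s19z.png',a)"
```

```text
time: 20.53
tool_pos: [0.5761, 0.0959, 0.2092]
tcp_rot: [-0.099, 1.568, 0.104]
wrist_force: [-0.7, 5.2, 6.7]
width: 0.122
t 20.53 q [ 0.121  0.118  1.844  0.003  1.179 -1.581] p [0.5761 0.0959 0.2092] w 0.122 F [-0.7  5.2  6.7] T [0.74 0.1  0.02]
[[ 0.    -0.129  0.992]
 [ 0.003  0.992  0.129]
 [-1.     0.003  0.   ]]
time: 20.95
tool_pos: [0.579, 0.0735, 0.1697]
tcp_rot: [-0.102, 1.569, 0.101]
wrist_force: [4.6, -0.0, -1.6]
width: 0.125
t 20.95 q [ 8.400e-02  1.520e-01  1.883e+00 -1.000e-03  1.108e+00 -1.616e+00] p [0.579  0.0735 0.1697] w 0.125 F [ 4.6 -0.  -1.6] T [ 0.06 -0.76  0.05]
[[-0.001 -0.129  0.992]
 [-0.001  0.992  0.129]
 [-1.    -0.    -0.001]]
phi 2.2707206373323148 0.08479713801290158 0.0026892194850135706
```

View pics/s19z.png

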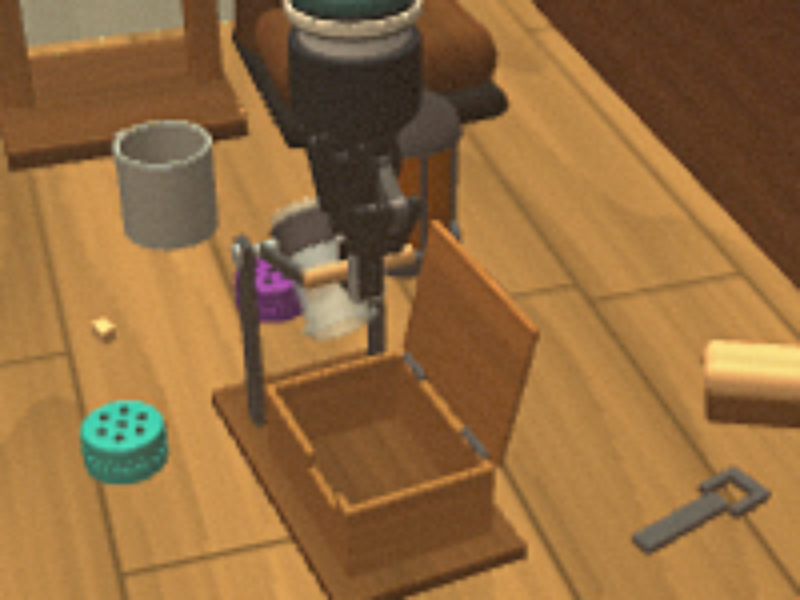

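```bash
python3 -m creep '[{"grip":0.8,"dp":[0.2,0,0],"rotation":[0,0,0]},{"grip":0.8,"dp":[0.3,-0.05,0],"rotation":[0,0,0]},{"grip":0.8,"dp":[0.3,-0.05,0],"rotation":[0,0,0]},{"grip":0.8,"dp":[0.3,-0.05,0],"rotation":[0,0,0]},{"grip":0.8,"dp":[0.3,-0.05,0],"rotation":[0,0,0]}]'; python3 -m creep '[{"grip":0.8,"dp":[0,0,0],"rotation":[0,0,0]},{"grip":0.8,"dp":[0,0,0],"rotation":[0,0,0]},{"grip":0.8,"dp":[0,0,0],"rotation":[0,0,0]},{"grip":0.8,"dp":[0,0,0],"rotation":[0,0,0]},{"grip":0.8,"dp":[0,0,0],"rotation":[0,0,0]}]';  python3 -c "
from h import *
st();P,_=tool();v=P-S(0,.103,.15);print('phi',np.arctan2(v[2]+.003,v@SY)-.6,np.hypot(v[2]+.003,v@SY),v@SX)
shot('side','side20');shot('top','top20')
a=cv2.imread('pics/side20.png');a=cv2.resize(a[130:280,220:420],None,fx=4,fy=4)
cv2.imwrite('pics/s20z.png',a)
a=cv2.imread('pics/top20.png');a=cv2.resize(a[150:300,220:420],None,fx=4,fy=4)
cv2.imwrite('pics/t20z.png',a)"
```

```text
time: 21.42
tool_pos: [0.579, 0.0732, 0.1687]
tcp_rot: [-0.103, 1.569, 0.101]
wrist_force: [5.4, -2.6, 3.8]
width: 0.125
time: 21.83
tool_pos: [0.579, 0.0732, 0.1686]
tcp_rot: [-0.103, 1.569, 0.101]
wrist_force: [4.8, -3.4, 2.9]
width: 0.128
t 21.83 q [ 8.400e-02  1.530e-01  1.884e+00 -1.000e-03  1.106e+00 -1.616e+00] p [0.579  0.0732 0.1686] w 0.128 F [ 4.8 -3.4  2.9] T [-0.3  -0.68  0.06]
[[-0.    -0.129  0.992]
 [-0.001  0.992  0.129]
 [-1.    -0.001 -0.001]]
phi 2.283431238765348 0.0847423201516799 0.0026796022499526537
```

View pics/s20z.png

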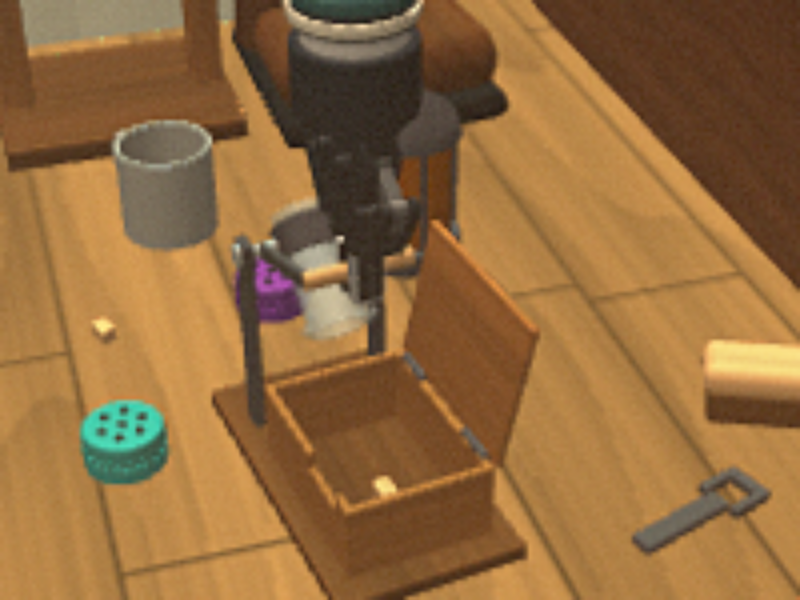

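View pics/t20z.png

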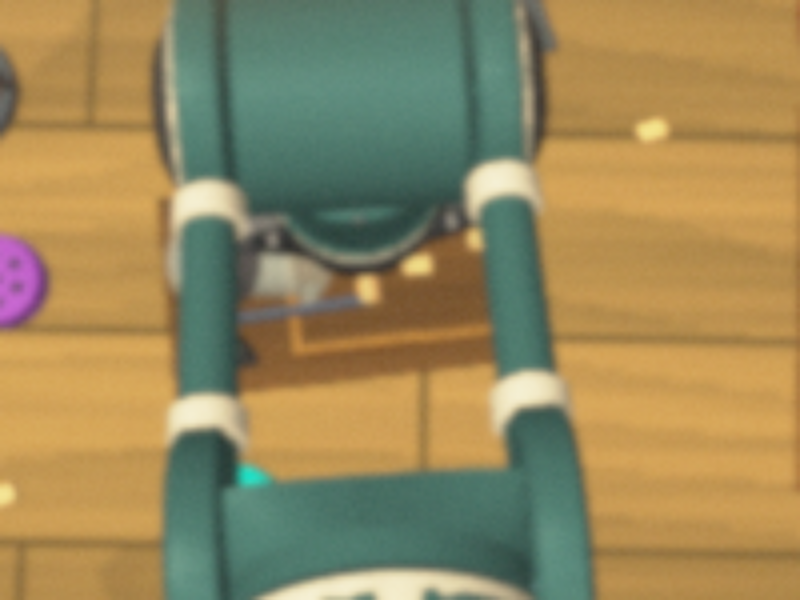

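```bash
for i in 1 2 ; do python3 -m creep '[{"grip":0.8,"dp":[0,0,0],"rotation":[0,0,0]},{"grip":0.8,"dp":[0,0,0],"rotation":[0,0,0]},{"grip":0.8,"dp":[0,0,0],"rotation":[0,0,0]},{"grip":0.8,"dp":[0,0,0],"rotation":[0,0,0]},{"grip":0.8,"dp":[0,0,0],"rotation":[0,0,0]}]' >/dev/null; done;  python3 -c "
from h import *
shot('side','side21')
a=cv2.imread('pics/side21.png');a=cv2.resize(a[170:245,270:350],None,fx=9,fy=8,interpolation=cv2.INTER_CUBIC)
cv2.imwrite('pics/s21z.png',a)"
```

```text
(no output)
```

View pics/s21z.png

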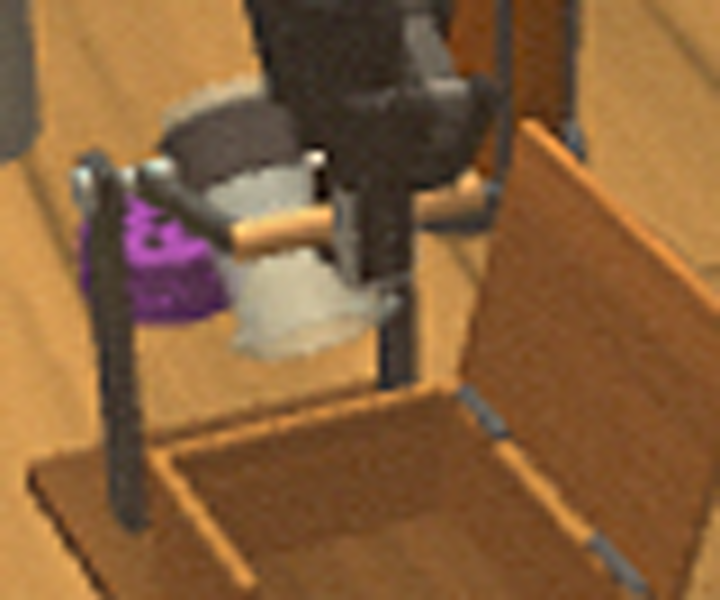

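```bash
python3 -m creep '[{"grip":0.8,"dp":[-1.42,0.47,0],"rotation":[0,0,0]},{"grip":0.8,"dp":[-2.74,1.2,0],"rotation":[0,0,0]},{"grip":0.8,"dp":[-3.9,2.15,0],"rotation":[0,0,0]},{"grip":0.8,"dp":[-4.88,3.29,0],"rotation":[0,0,0]},{"grip":0.8,"dp":[-5.64,4.58,0],"rotation":[0,0,0]}]'; python3 -m creep '[{"grip":0.8,"dp":[-0.53,1.41,0],"rotation":[0,0,0]},{"grip":0.8,"dp":[-0.8,2.88,0],"rotation":[0,0,0]},{"grip":0.8,"dp":[-0.8,4.39,0],"rotation":[0,0,0]},{"grip":0.8,"dp":[-0.54,5.87,0],"rotation":[0,0,0]},{"grip":0.8,"dp":[-0.02,7.28,0],"rotation":[0,0,0]}]';python3 -m creep '[{"grip":0.8,"dp":[0.76,1.29,0],"rotation":[0,0,0]},{"grip":0.8,"dp":[1.73,2.44,0],"rotation":[0,0,0]},{"grip":0.8,"dp":[2.9,3.4,0],"rotation":[0,0,0]},{"grip":0.8,"dp":[2.95,3.45,0],"rotation":[0,0,0]},{"grip":0.8,"dp":[2.95,3.45,0],"rotation":[0,0,0]}]';  python3 -c "
from h import *
st();P,_=tool();v=P-S(0,.103,.15);print('phi',np.arctan2(v[2]+.003,v@SY)-.6,np.hypot(v[2]+.003,v@SY),v@SX)
shot('side','side22')
a=cv2.imread('pics/side22.png');a=cv2.resize(a[130:280,220:420],None,fx=4,fy=4)
cv2.imwrite('pics/s22z.png',a)"
```

```text
time: 23.23
tool_pos: [0.5732, 0.1166, 0.2253]
tcp_rot: [-0.107, 1.569, 0.097]
wrist_force: [4.5, -9.0, 2.2]
width: 0.119
time: 23.65
tool_pos: [0.5631, 0.1907, 0.2256]
tcp_rot: [-0.104, 1.57, 0.1]
wrist_force: [4.3, -5.7, 1.3]
width: 0.128
time: 24.07
tool_pos: [0.5589, 0.2238, 0.1952]
tcp_rot: [-0.106, 1.57, 0.099]
wrist_force: [4.0, -10.0, 8.0]
width: 0.124
t 24.07 q [ 0.342  0.165  1.817 -0.004  1.162 -1.358] p [0.5589 0.2238 0.1952] w 0.124 F [  4. -10.   8.] T [-1.38 -0.6   0.1 ]
[[-0.002 -0.131  0.991]
 [-0.005  0.991  0.131]
 [-1.    -0.004 -0.002]]
phi 0.0034362505983578373 0.08500906111508319 0.0017897220424705055
```

View pics/s22z.png

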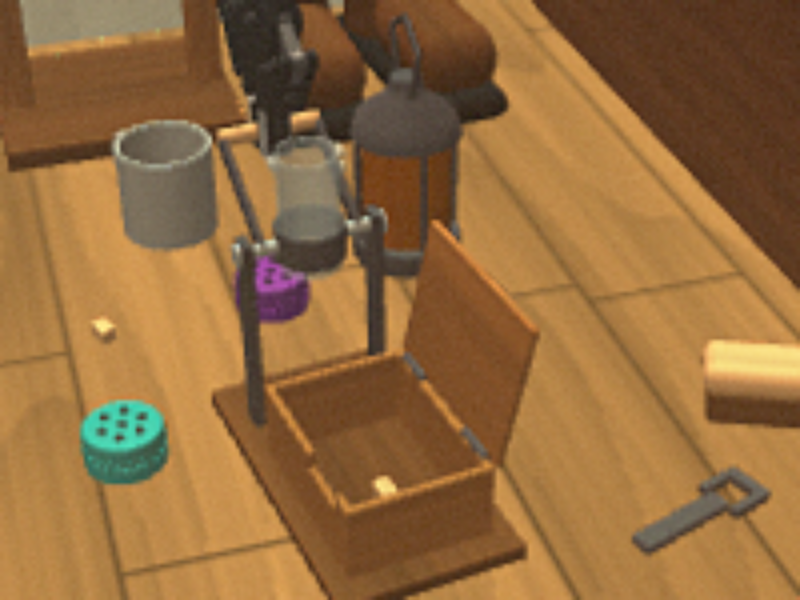

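```bash
python3 -m creep '[{"grip":3,"dp":[0,0,0],"rotation":[0,0,0]},{"grip":3,"dp":[0,0,0],"rotation":[0,0,0]},{"grip":3,"dp":[0,0,0],"rotation":[0,0,0]},{"grip":3,"dp":[-4,0,0],"rotation":[0,0,0]},{"grip":3,"dp":[-8,0,0],"rotation":[0,0,0]}]'; python3 -m creep '[{"grip":3,"dp":[0,1,-3],"rotation":[0,0,0]},{"grip":3,"dp":[0,3,-6],"rotation":[0,0,0]},{"grip":3,"dp":[2,6,-9],"rotation":[0,0,0]},{"grip":3,"dp":[5,8.5,-11],"rotation":[0,0,0]},{"grip":3,"dp":[8,8.5,-11],"rotation":[0,0,0]}]';  python3 -c "
from h import *
st()
p,d=shot('top','top23')
a=p[:,:,::-1].copy();cv2.imwrite('pics/t23z.png',cv2.resize(a[150:300,200:400],None,fx=4,fy=4))"
```

```text
time: 24.53
tool_pos: [0.5546, 0.2252, 0.27]
tcp_rot: [-0.104, 1.584, 0.101]
wrist_force: [1.9, 1.1, 0.8]
width: 0.351
time: 24.95
tool_pos: [0.4351, 0.2992, 0.1963]
tcp_rot: [-0.1, 1.57, 0.107]
wrist_force: [-0.5, 0.8, -0.6]
width: 0.354
t 24.95 q [ 0.552  0.023  1.971  0.005  1.147 -1.153] p [0.4351 0.2992 0.1963] w 0.354 F [-0.5  0.8 -0.6] T [0.04 0.04 0.03]
[[-0.002 -0.132  0.991]
 [ 0.004  0.991  0.132]
 [-1.     0.005 -0.002]]
```

View pics/t23z.png

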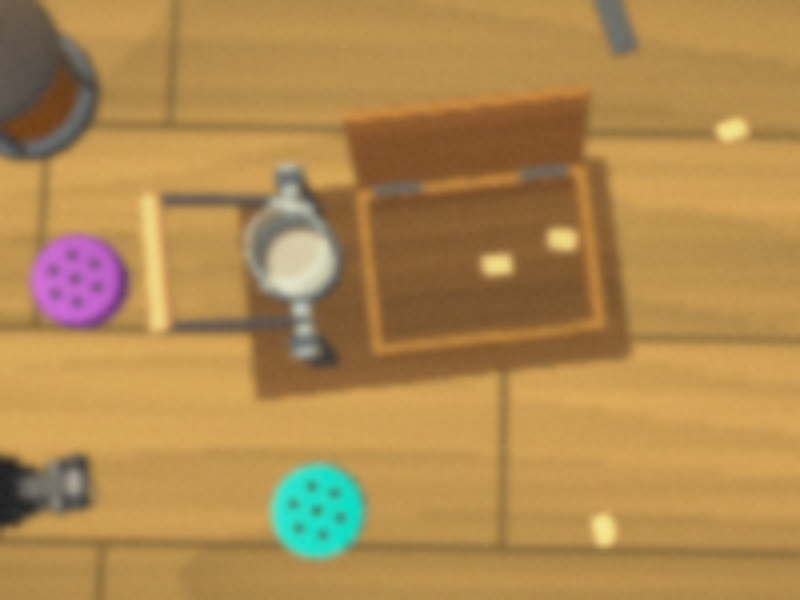

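```bash
python3 -c "
from h import *
d=np.load('pics/top23.npy');P=cloud('top',d)
print((P[204:224:2,264:284:2,2]*1000).round().astype(int))
d=np.load('pics/top15.npy');P=cloud('top',d)
print((P[204:224:2,264:284:2,2]*1000).round().astype(int))
for f in('top15','top23'):
    a=cv2.imread('pics/%s.png'%f); cv2.imwrite('pics/%ss.png'%f,cv2.resize(a[190:240,250:300],None,fx=10,fy=10,interpolation=cv2.INTER_CUBIC))
a=np.hstack([cv2.imread('pics/top15s.png')[:,:400],cv2.imread('pics/top23s.png')[:,:400]]);cv2.imwrite('pics/cmp.png',a)
"
```

```text
[[217 204 195 185 180 186 198 216  15  15]
 [203 189 173 160 156 152 159 187 163  14]
 [191 172 155 142 137 138 134 140 215 164]
 [176 158 135 136 135 132 137 137 217 166]
 [175 144 137 136 135 137 135 136 219 181]
 [169 135 136 135 138 137 139 135 216 176]
 [184 135 132 135 136 134 135 217 200 171]
 [215 146 137 134 136 134 215 207 187 164]
 [164 210 214 217 220 214 205 188 163 162]
 [ 14 164 167 216 214 216 172 166 164 142]]
[[ 402  405  405  401  180  185  202  215   18   17]
 [ 402  403  404  403  152  154  158  185  164   17]
 [ 399  401  400  394  137  132  134  137  218  162]
 [ 377  378  375  374  133  135  134  137  218  163]
 [ 356  356  353  133  133  133  136  133  215  180]
 [ 168  137  136  139  139  135  136  132  212  178]
 [ 182  135  133  153  152  155  153  217  200  173]
 [1071  144  134  153  152  141  218  206  185  161]
 [ 161  211  216  215  215  214  203  185  163  165]
 [  18  161  166  214  217  217  175  161  164  140]]
```

View pics/cmp.png

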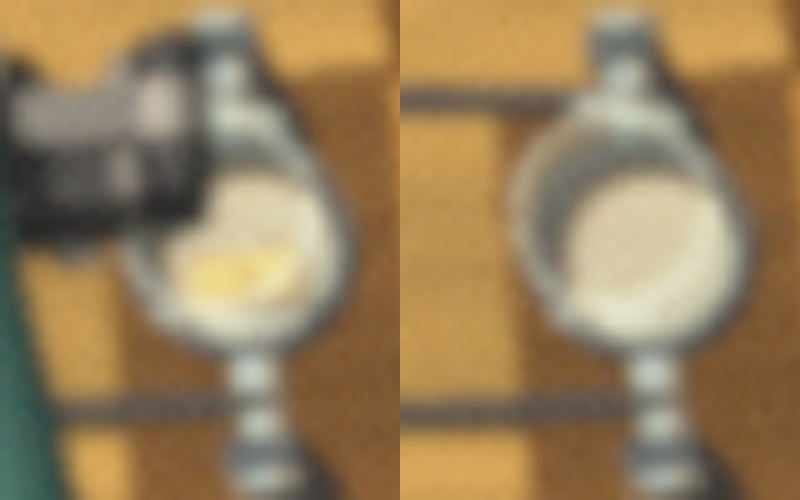

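```bash
python3 -c "
from h import *
print(ray('side',245.7,211.7,.009)); st()
p,d=shot('top','top24');go([.4344,.3008,.06],1.87);go([.4344,.3008,.016],1.87)"
```

```text
[0.43335938 0.29807045 0.009     ]
t 25.0 q [ 0.551  0.03   1.982  0.004  1.144 -1.154] p [0.4307 0.2956 0.1866] w 0.351 F [-3.4 -1.1 -5. ] T [-0.05  0.12  0.01]
[[-0.015 -0.132  0.991]
 [-0.004  0.991  0.132]
 [-1.    -0.002 -0.015]]
dp [12.82, 0.66, 0.59] rot [-0.167, -0.017, 0.003]
dp [17.22, 0.68, 0.66] rot [-0.167, -0.017, 0.003]
```

```bash
python3 -m creep '[{"grip":4,"dp":[3,0,0],"rotation":[-0.1,0,0]},{"grip":4,"dp":[6,0,0],"rotation":[-0.167,0,0]},{"grip":4,"dp":[9,0,0],"rotation":[-0.167,0,0]},{"grip":4,"dp":[11,0,0],"rotation":[-0.167,0,0]},{"grip":4,"dp":[11,0,0],"rotation":[-0.167,0,0]}]'; python3 -m creep '[{"grip":4,"dp":[0,0,0],"rotation":[0,0,0]},{"grip":4,"dp":[0,0,0],"rotation":[0,0,0]}]'; python3 -c "
from h import *
st();go([.434,.2997,.016],1.87)
shot('side','side25')
a=cv2.imread('pics/side25.png');cv2.imwrite('pics/s25z.png',cv2.resize(a[140:290,180:380],None,fx=4,fy=4))"
```

```text
time: 25.47
tool_pos: [0.4348, 0.2934, 0.0812]
tcp_rot: [-0.235, 1.571, 0.23]
wrist_force: [-1.3, -2.0, -0.7]
width: 0.47
time: 25.63
tool_pos: [0.439, 0.2961, 0.0869]
tcp_rot: [-0.231, 1.56, 0.233]
wrist_force: [-0.0, -0.5, 0.9]
width: 0.468
t 25.63 q [ 5.450e-01  1.470e-01  2.061e+00  2.000e-03  9.350e-01 -1.323e+00] p [0.439  0.2961 0.0869] w 0.468 F [-0.  -0.5  0.9] T [-0.01 -0.02  0.  ]
[[-0.002 -0.292  0.957]
 [ 0.001  0.957  0.292]
 [-1.     0.002 -0.002]]
dp [7.09, 0.48, -0.37] rot [-0.003, -0.002, -0.002]
```

View pics/s25z.png

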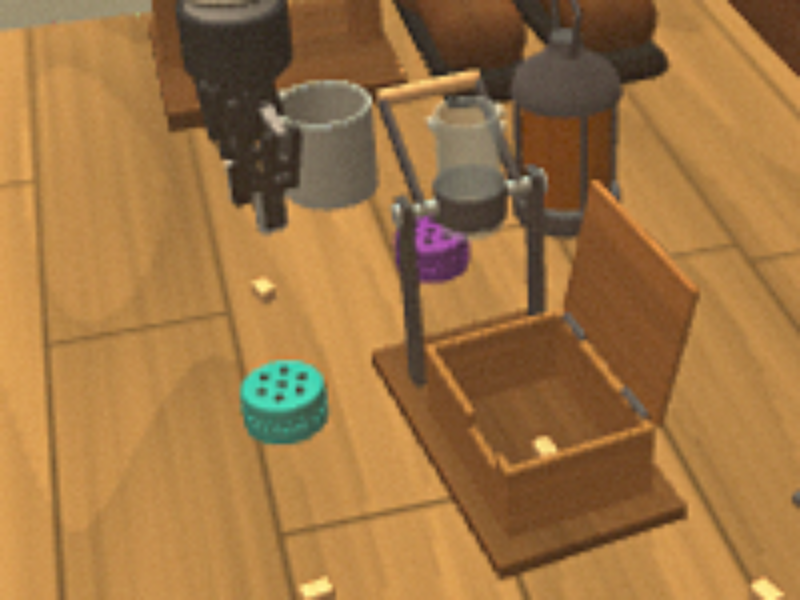

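```bash
python3 -m creep '[{"grip":4,"dp":[2,0.5,-0.4],"rotation":[0,0,0]},{"grip":4,"dp":[4.5,0.5,-0.4],"rotation":[0,0,0]},{"grip":4,"dp":[6.5,0.5,-0.4],"rotation":[0,0,0]},{"grip":4,"dp":[7.1,0.5,-0.4],"rotation":[0,0,0]},{"grip":4,"dp":[7.1,0.5,-0.4],"rotation":[0,0,0]}]' 30; python3 -m creep '[{"grip":1,"dp":[0,0,0],"rotation":[0,0,0]},{"grip":1,"dp":[0,0,0],"rotation":[0,0,0]},{"grip":1,"dp":[0,0,0],"rotation":[0,0,0]},{"grip":1,"dp":[0,0,0],"rotation":[0,0,0]}]'; python3 -c "
from h import *
st()"; python3 -m creep '[{"grip":1,"dp":[-3,0,0],"rotation":[0,0,0]},{"grip":1,"dp":[-6,0,0],"rotation":[0,0,0]},{"grip":1,"dp":[-10,0,0],"rotation":[0,0,0]}]'; python3 -c "
from h import *
st();go(S(0,0.02,.15),1.87)
shot('side','side26')
a=cv2.imread('pics/side26.png');cv2.imwrite('pics/s26z.png',cv2.resize(a[140:290,180:380],None,fx=4,fy=4))"
```

```text
time: 26.1
tool_pos: [0.4316, 0.299, 0.014]
tcp_rot: [-0.233, 1.563, 0.233]
wrist_force: [0.8, 0.1, -0.1]
width: 0.47
time: 26.43
tool_pos: [0.4335, 0.3002, 0.0162]
tcp_rot: [-0.231, 1.558, 0.234]
wrist_force: [0.4, 0.4, 6.7]
width: 0.2
t 26.43 q [ 0.557  0.245  2.104  0.003  0.792 -1.312] p [0.4335 0.3002 0.0162] w 0.2 F [0.4 0.4 6.7] T [-0.02  0.08  0.04]
[[-0.001 -0.292  0.956]
 [ 0.002  0.956  0.292]
 [-1.     0.002  0.   ]]
time: 26.68
tool_pos: [0.4302, 0.2979, 0.1131]
tcp_rot: [-0.234, 1.567, 0.232]
wrist_force: [0.7, 0.2, -0.6]
width: 0.199
t 26.68 q [ 5.570e-01  1.070e-01  2.050e+00  2.000e-03  9.940e-01 -1.312e+00] p [0.4302 0.2979 0.1131] w 0.199 F [ 0.7  0.2 -0.6] T [ 0.02 -0.04  0.02]
[[-0.008 -0.292  0.956]
 [-0.003  0.956  0.292]
 [-1.    -0.    -0.009]]
dp [-3.74, -25.9, 7.35] rot [-0.003, -0.009, 0.0]
```

View pics/s26z.png

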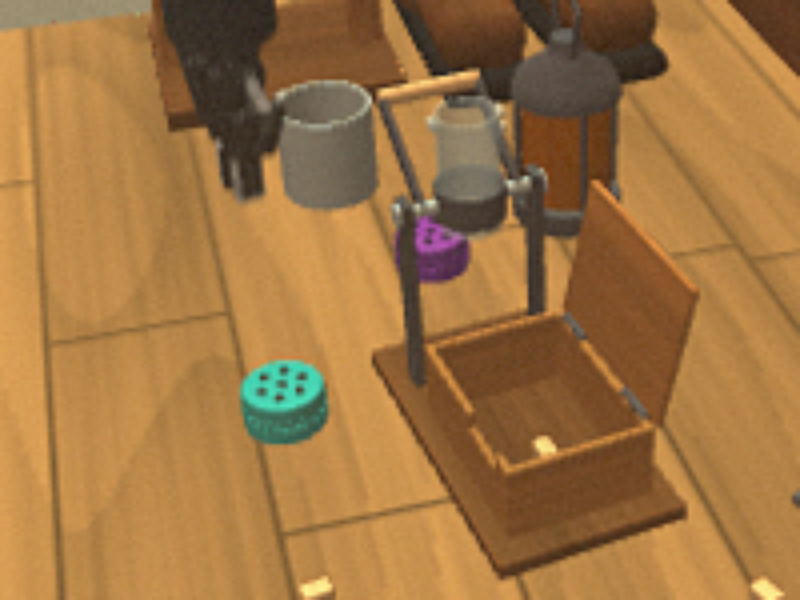

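```bash
python3 -m creep '[{"grip":1,"dp":[-1,-3.8,-1.2],"rotation":[0,0,0]},{"grip":1,"dp":[-2,-7.6,-2.4],"rotation":[0,0,0]},{"grip":1,"dp":[-3,-11.4,-3.6],"rotation":[0,0,0]},{"grip":1,"dp":[-4,-15.2,-4.8],"rotation":[0,0,0]},{"grip":1,"dp":[-4,-19,-6],"rotation":[0,0,0]}]'; python3 -m creep '[{"grip":1,"dp":[0,-3.5,-0.8],"rotation":[0,0,0]},{"grip":1,"dp":[0,-5,1.5],"rotation":[0,0,0]},{"grip":1,"dp":[0,-6,4],"rotation":[0,0,0]}]'; python3 -c "
from h import *
st();go(S(-.005,-0.01,.15),1.87)"
```

```text
time: 27.15
tool_pos: [0.4319, 0.0988, 0.1569]
tcp_rot: [-0.233, 1.557, 0.234]
wrist_force: [1.0, 0.4, -0.8]
width: 0.2
time: 27.4
tool_pos: [0.4859, 0.0516, 0.1544]
tcp_rot: [-0.23, 1.562, 0.23]
wrist_force: [0.7, 0.8, 0.0]
width: 0.198
t 27.4 q [ 5.500e-02 -1.100e-02  2.088e+00 -1.000e-03  1.068e+00 -1.808e+00] p [0.4859 0.0516 0.1544] w 0.198 F [0.7 0.8 0. ] T [-0.    0.01  0.06]
[[-0.003 -0.289  0.957]
 [-0.001  0.957  0.289]
 [-1.     0.    -0.003]]
dp [0.42, -3.55, 8.27] rot [-0.006, -0.003, -0.0]
```

```bash
python3 -m creep '[{"grip":1,"dp":[0,-1.5,3.5],"rotation":[0,0,0]},{"grip":1,"dp":[0,-3.2,7],"rotation":[0,0,0]},{"grip":1,"dp":[3,-3.5,7.8],"rotation":[0,0,0]},{"grip":1,"dp":[6.5,-3.5,7.8],"rotation":[0,0,0]},{"grip":1,"dp":[9,-3.5,7.8],"rotation":[0,0,0]}]'; python3 -m creep '[{"grip":1,"dp":[0,0,0],"rotation":[0,0,0]},{"grip":2.8,"dp":[0,0,0],"rotation":[0,0,0]},{"grip":2.8,"dp":[0,0,0],"rotation":[0,0,0]},{"grip":2.8,"dp":[-3,0,0],"rotation":[0,0,0]},{"grip":2.8,"dp":[-7,0,0],"rotation":[0,0,0]}]';python3 -m creep '[{"grip":3.5,"dp":[-4,0,0],"rotation":[0,0,0]},{"grip":3.5,"dp":[-6,0,-4],"rotation":[0,0,0]},{"grip":3.5,"dp":[-6,0,-8],"rotation":[0,0,0]},{"grip":3.5,"dp":[-6,0,-12],"rotation":[0,0,0]}]'; python3 -c "
from h import *
st()
p,d=shot('top','top27');shot('side','side27')
a=cv2.imread('pics/top27.png');cv2.imwrite('pics/t27z.png',cv2.resize(a[150:300,220:420],None,fx=4,fy=4))
a=cv2.imread('pics/side27.png');cv2.imwrite('pics/s27z.png',cv2.resize(a[190:340,220:420],None,fx=4,fy=4))"
```

```text
time: 27.82
tool_pos: [0.5716, 0.0432, 0.0621]
tcp_rot: [-0.232, 1.562, 0.233]
wrist_force: [-1.1, -0.6, -0.5]
width: 0.196
time: 28.23
tool_pos: [0.5689, 0.0436, 0.133]
tcp_rot: [-0.233, 1.567, 0.234]
wrist_force: [1.1, -0.2, 0.1]
width: 0.328
time: 28.57
tool_pos: [0.4588, 0.0083, 0.1999]
tcp_rot: [-0.235, 1.551, 0.232]
wrist_force: [-0.4, -0.7, 0.5]
width: 0.413
t 28.57 q [-3.600e-02 -1.240e-01  2.103e+00 -1.000e-03  1.155e+00 -1.904e+00] p [0.4588 0.0083 0.1999] w 0.413 F [-0.4 -0.7  0.5] T [-0.08 -0.01  0.  ]
[[ 0.007 -0.293  0.956]
 [-0.001  0.956  0.293]
 [-1.    -0.003  0.006]]
```

View pics/t27z.png

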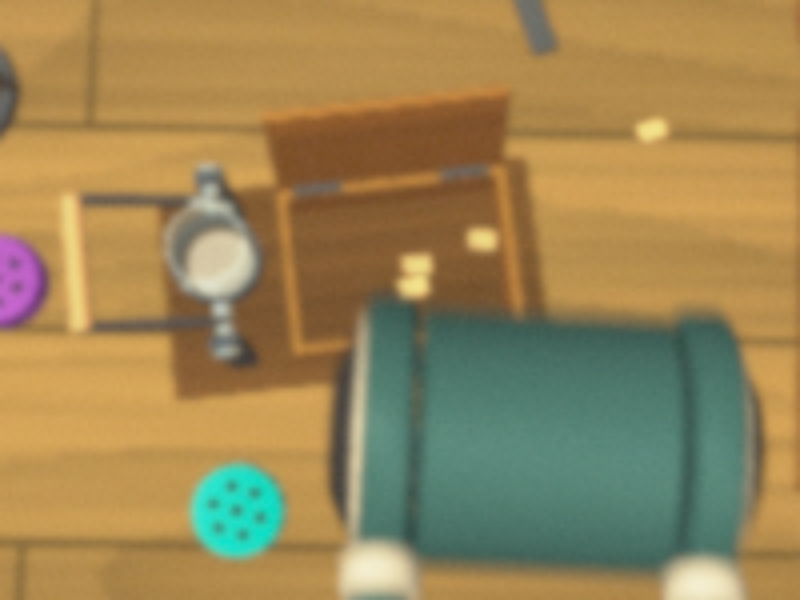

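View pics/s27z.png

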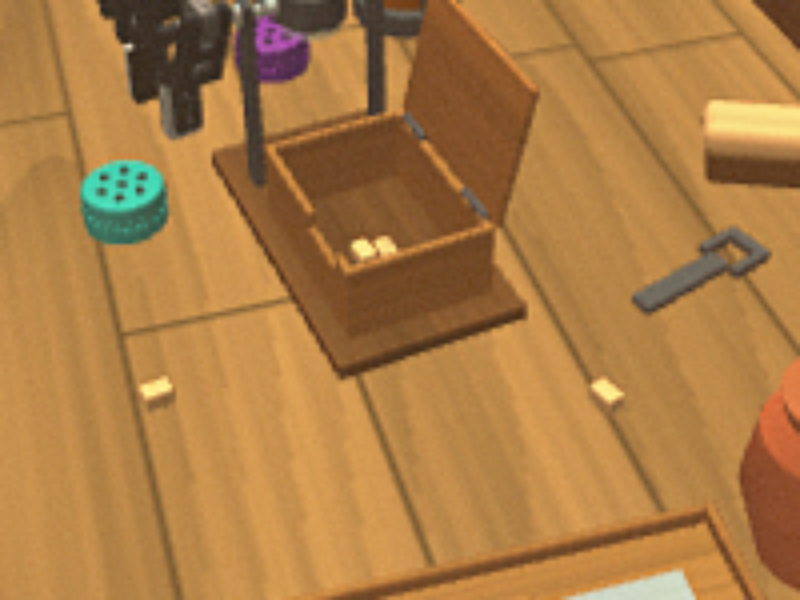

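```bash
python3 -c "
from h import *
a=cv2.imread('pics/top23.png')
for (u,v) in[(351,282),(383,182)]:
    w=a[v-9:v+10,u-9:u+10].astype(int); b=w[:,:,0]; m=(b>b.max()*.5+np.median(b)*.5)
    ys,xs=np.nonzero(m); cu,cv_=u-9+xs.mean(),v-9+ys.mean(); e,V=np.linalg.eigh(np.cov(xs,ys))
    p=ray('top',cu,cv_,.012); q=ray('top',cu+V[0,1]*5,cv_+V[1,1]*5,.012)
    print('stray',p.round(4),'yaw',np.arctan2(*(q-p)[[1,0]]).round(2),m.sum(),e)
print(ray('side',259,287.25,.009),ray('side',220+606/4,190+392/4,.009))
st();go([.415,-.027,.09],1.7)
"
```

```text
stray [ 0.4189 -0.0267  0.012 ] yaw -2.85 32 [1.90974603 3.65376203]
stray [ 0.6751 -0.1088  0.012 ] yaw 1.86 26 [1.47748742 3.12097412]
[ 0.41852578 -0.02799426  0.009     ] [ 0.67453546 -0.11162237  0.009     ]
t 28.67 q [-3.700e-02 -1.280e-01  2.116e+00 -1.000e-03  1.158e+00 -1.903e+00] p [0.451  0.0078 0.1953] w 0.41 F [-0.6  0.2 -0.1] T [-0.01  0.07  0.01]
[[-0.005 -0.292  0.957]
 [-0.001  0.957  0.292]
 [-1.     0.    -0.005]]
dp [10.55, -2.28, -4.4] rot [0.167, -0.005, -0.0]
```

```bash
python3 -c "
from h import *
go([.4188,-.0272,.07],1.86)"; python3 -m creep '[{"grip":3.5,"dp":[3,-1.2,-2],"rotation":[0,0,0]},{"grip":3.5,"dp":[7,-2.4,-4.1],"rotation":[0,0,0]},{"grip":3.5,"dp":[11,-2.4,-4.1],"rotation":[0,0,0]},{"grip":3.5,"dp":[12.5,-2.4,-4.1],"rotation":[0,0,0]},{"grip":3.5,"dp":[12.5,-2.4,-4.1],"rotation":[0,0,0]}]';python3 -m creep '[{"grip":3.5,"dp":[0,0,0],"rotation":[0,0,0]},{"grip":3.5,"dp":[0,0,0],"rotation":[0,0,0]}]'; python3 -c "
from h import *
st();go([.4188,-.0272,.016],1.86)"
```

```text
dp [12.55, -2.42, -4.04] rot [0.007, -0.005, -0.0]
time: 29.08
tool_pos: [0.4211, -0.0264, 0.0671]
tcp_rot: [-0.231, 1.567, 0.234]
wrist_force: [-1.3, -0.7, 0.4]
width: 0.411
time: 29.25
tool_pos: [0.4267, -0.0266, 0.072]
tcp_rot: [-0.234, 1.557, 0.232]
wrist_force: [1.2, -0.3, -0.0]
width: 0.41
t 29.25 q [-1.200e-01 -2.400e-02  2.277e+00 -1.000e-03  8.870e-01 -1.987e+00] p [ 0.4267 -0.0266  0.072 ] w 0.41 F [ 1.2 -0.3 -0. ] T [-0.   -0.04 -0.03]
[[ 0.001 -0.293  0.956]
 [-0.001  0.956  0.293]
 [-1.    -0.001  0.001]]
dp [5.6, 0.18, -0.78] rot [0.008, 0.001, 0.001]
```

```bash
python3 -m creep '[{"grip":3.5,"dp":[1.5,0.2,-0.8],"rotation":[0,0,0]},{"grip":3.5,"dp":[3.5,0.2,-0.8],"rotation":[0,0,0]},{"grip":3.5,"dp":[5.2,0.2,-0.8],"rotation":[0,0,0]},{"grip":3.5,"dp":[5.6,0.2,-0.8],"rotation":[0,0,0]},{"grip":3.5,"dp":[5.6,0.2,-0.8],"rotation":[0,0,0]}]' 30; python3 -m creep '[{"grip":0.6,"dp":[0,0,0],"rotation":[0,0,0]},{"grip":0.6,"dp":[0,0,0],"rotation":[0,0,0]},{"grip":0.6,"dp":[0,0,0],"rotation":[0,0,0]},{"grip":0.6,"dp":[0,0,0],"rotation":[0,0,0]}]'; python3 -c "
from h import *
st()"; python3 -m creep '[{"grip":0.6,"dp":[-3,0,0],"rotation":[0,0,0]},{"grip":0.6,"dp":[-7,0,0],"rotation":[0,0,0]},{"grip":0.6,"dp":[-11,0,0],"rotation":[0,0,0]},{"grip":0.6,"dp":[-13,0,0],"rotation":[0,0,0]},{"grip":0.6,"dp":[-13,0,0],"rotation":[0,0,0]}]'; python3 -c "
from h import *
st();go(S(-.005,-0.005,.15),1.86)"
```

```text
time: 29.67
tool_pos: [0.4165, -0.0268, 0.0142]
tcp_rot: [-0.233, 1.561, 0.233]
wrist_force: [-0.0, -0.5, 0.9]
width: 0.407
time: 30.0
tool_pos: [0.4174, -0.0271, 0.0151]
tcp_rot: [-0.233, 1.558, 0.232]
wrist_force: [0.1, 0.2, 6.5]
width: 0.125
t 30.0 q [-1.240e-01  6.100e-02  2.327e+00 -1.000e-03  7.530e-01 -1.990e+00] p [ 0.4174 -0.0271  0.0151] w 0.125 F [0.1 0.2 6.5] T [0.05 0.13 0.02]
[[-0.    -0.292  0.956]
 [-0.001  0.956  0.292]
 [-1.    -0.001 -0.   ]]
time: 30.42
tool_pos: [0.4207, -0.0274, 0.15]
tcp_rot: [-0.235, 1.55, 0.23]
wrist_force: [1.2, -0.4, -0.1]
width: 0.125
t 30.42 q [-1.240e-01 -1.520e-01  2.226e+00 -1.000e-03  1.059e+00 -1.991e+00] p [ 0.4207 -0.0274  0.15  ] w 0.125 F [ 1.2 -0.4 -0.1] T [-0.02 -0.01 -0.02]
[[ 0.009 -0.292  0.956]
 [-0.002  0.956  0.292]
 [-1.    -0.004  0.008]]
dp [0.12, 2.56, 16.88] rot [0.007, 0.008, 0.004]
```

```bash
python3 -m creep '[{"grip":0.6,"dp":[0,1,4],"rotation":[0,0,0]},{"grip":0.6,"dp":[0,2,8],"rotation":[0,0,0]},{"grip":0.6,"dp":[0,3,12],"rotation":[0,0,0]},{"grip":0.6,"dp":[0,4,15.5],"rotation":[0,0,0]},{"grip":0.6,"dp":[1,4.5,17.2],"rotation":[0,0,0]}]';  python3 -m creep '[{"grip":0.6,"dp":[3,0,0],"rotation":[0,0,0]},{"grip":0.6,"dp":[6,0,0],"rotation":[0,0,0]},{"grip":0.6,"dp":[8,0,0],"rotation":[0,0,0]},{"grip":0.6,"dp":[8,0,0],"rotation":[0,0,0]}]'; python3 -c "
from h import *
st();P,_=tool();print((P-C0)@SX,(P-C0)@SY)";python3 -m creep '[{"grip":2.2,"dp":[0,0,0],"rotation":[0,0,0]},{"grip":2.2,"dp":[0,0,0],"rotation":[0,0,0]},{"grip":2.2,"dp":[0,0,0],"rotation":[0,0,0]},{"grip":2.2,"dp":[-3,0,0],"rotation":[0,0,0]},{"grip":2.2,"dp":[-7,0,0],"rotation":[0,0,0]}]'; python3 -m creep '[{"grip":3.5,"dp":[-4,0,0],"rotation":[0,0,0]},{"grip":3.5,"dp":[-7,-3,0],"rotation":[0,0,0]},{"grip":3.5,"dp":[-7,-7,0],"rotation":[0,0,0]},{"grip":3.5,"dp":[-7,-11,0],"rotation":[0,0,0]},{"grip":3.5,"dp":[-7,-14,2],"rotation":[0,0,0]}]'; python3 -c "
from h import *
st();go([.675,-.110,.1],1.87)
p,d=shot('top','top28');shot('side','side28')
a=cv2.imread('pics/side28.png');cv2.imwrite('pics/s28z.png',cv2.resize(a[190:340,220:420],None,fx=4,fy=4))"
```

```text
time: 30.83
tool_pos: [0.5723, 0.0688, 0.1346]
tcp_rot: [-0.233, 1.555, 0.234]
wrist_force: [0.7, 0.3, 0.3]
width: 0.13
time: 31.17
tool_pos: [0.5619, 0.0662, 0.0468]
tcp_rot: [-0.233, 1.573, 0.234]
wrist_force: [-1.3, 0.9, -0.2]
width: 0.128
t 31.17 q [ 0.073  0.271  1.997  0.     0.888 -1.794] p [0.5619 0.0662 0.0468] w 0.128 F [-1.3  0.9 -0.2] T [-0.05 -0.01  0.03]
[[-0.015 -0.292  0.956]
 [-0.001  0.956  0.293]
 [-1.     0.003 -0.014]]
-0.015154076328717942 0.016271813175593636
time: 31.58
tool_pos: [0.5644, 0.0662, 0.1211]
tcp_rot: [-0.232, 1.568, 0.234]
wrist_force: [0.9, 0.0, -1.2]
width: 0.259
time: 32.0
tool_pos: [0.6274, -0.0648, 0.1967]
tcp_rot: [-0.234, 1.558, 0.23]
wrist_force: [0.1, 1.3, -0.2]
width: 0.408
t 32.0 q [-1.410e-01  2.140e-01  1.756e+00 -2.000e-03  1.170e+00 -2.007e+00] p [ 0.6274 -0.0648  0.1967] w 0.408 F [ 0.1  1.3 -0.2] T [-0.03 -0.04 -0.  ]
[[ 0.001 -0.291  0.957]
 [-0.002  0.957  0.291]
 [-1.    -0.002 -0.   ]]
dp [9.68, -5.69, 3.24] rot [-0.003, -0.0, 0.002]
```

View pics/s28z.png

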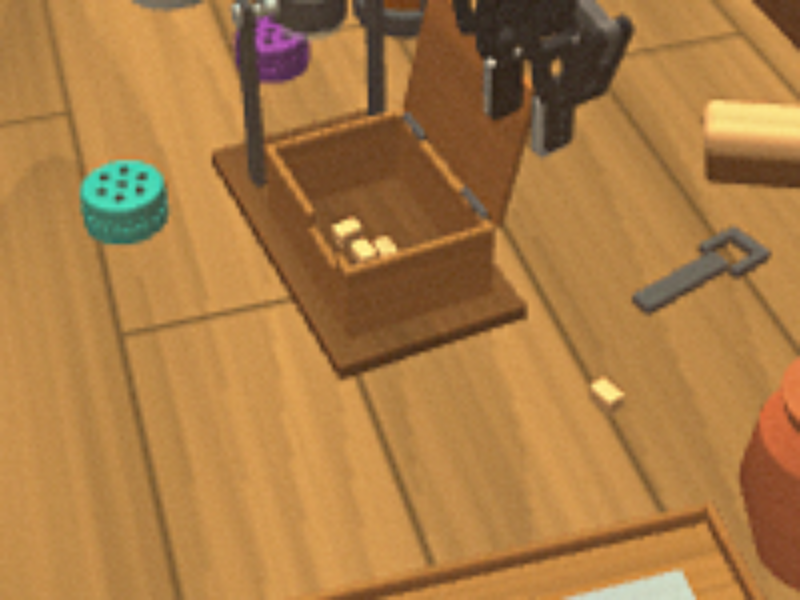

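View pics/top28.png

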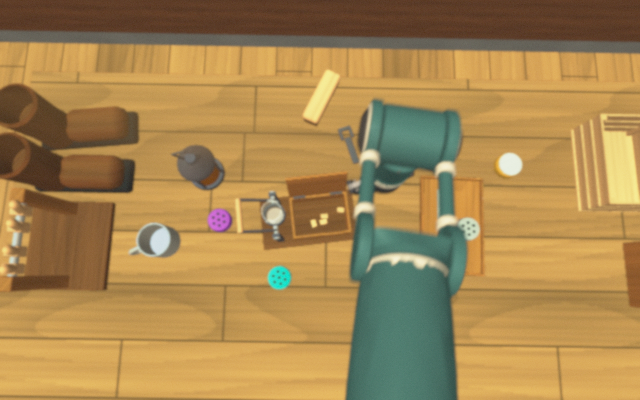

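```bash
python3 -m creep '[{"grip":4,"dp":[0,-3,1.6],"rotation":[0,0,0]},{"grip":4,"dp":[2,-5.7,3.2],"rotation":[0,0,0]},{"grip":4,"dp":[6,-5.7,3.2],"rotation":[0,0,0]},{"grip":4,"dp":[10,-5.7,3.2],"rotation":[0,0,0]},{"grip":4,"dp":[12,-5.7,3.2],"rotation":[0,0,0]}]';  python3 -m creep '[{"grip":4,"dp":[0,0,0],"rotation":[0,0,0]},{"grip":4,"dp":[0,0,0],"rotation":[0,0,0]},{"grip":4,"dp":[0,0,0],"rotation":[0,0,0]}]'; python3 -c "
from h import *
st();go([.675,-.110,.016],1.88)
shot('side','side29')
a=cv2.imread('pics/side29.png');cv2.imwrite('pics/s29z.png',cv2.resize(a[210:360,270:470],None,fx=4,fy=4))"
```

```text
time: 32.52
tool_pos: [0.6723, -0.1064, 0.069]
tcp_rot: [-0.231, 1.566, 0.234]
wrist_force: [-0.9, -0.1, -1.4]
width: 0.473
time: 32.77
tool_pos: [0.6761, -0.1067, 0.0752]
tcp_rot: [-0.234, 1.558, 0.232]
wrist_force: [-0.1, 0.5, 0.5]
width: 0.468
t 32.77 q [-1.920e-01  4.220e-01  1.725e+00 -1.000e-03  9.940e-01 -2.060e+00] p [ 0.6761 -0.1067  0.0752] w 0.468 F [-0.1  0.5  0.5] T [-0.02 -0.05  0.01]
[[ 0.    -0.293  0.956]
 [-0.001  0.956  0.293]
 [-1.    -0.001  0.   ]]
dp [5.92, -0.28, -0.2] rot [-0.012, -0.0, 0.001]
```

View pics/s29z.png

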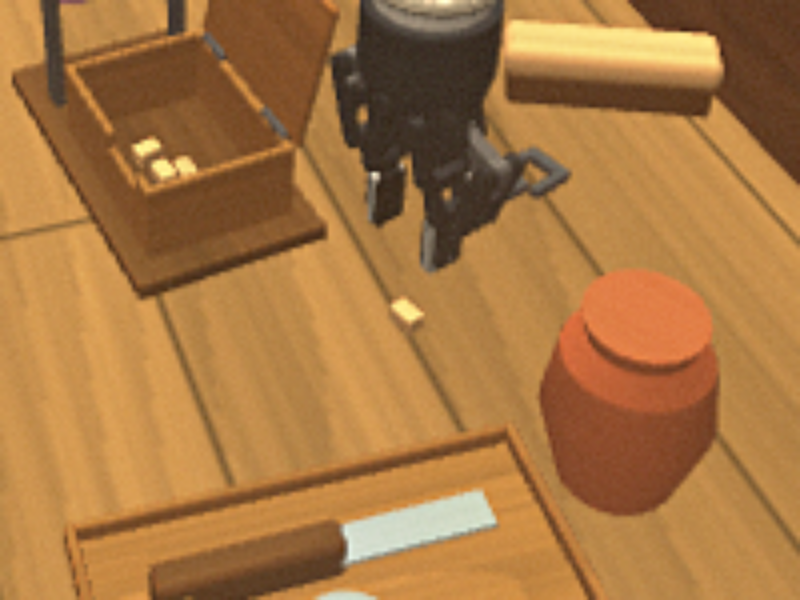

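```bash
python3 -m creep '[{"grip":4,"dp":[1.5,-0.3,-0.1],"rotation":[0,0,0]},{"grip":4,"dp":[3.5,-0.3,-0.1],"rotation":[0,0,0]},{"grip":4,"dp":[5.4,-0.3,-0.2],"rotation":[0,0,0]},{"grip":4,"dp":[5.9,-0.3,-0.2],"rotation":[0,0,0]},{"grip":4,"dp":[5.9,-0.3,-0.2],"rotation":[0,0,0]}]' 30; python3 -m creep '[{"grip":1,"dp":[0,0,0],"rotation":[0,0,0]},{"grip":1,"dp":[0,0,0],"rotation":[0,0,0]},{"grip":1,"dp":[0,0,0],"rotation":[0,0,0]},{"grip":1,"dp":[0,0,0],"rotation":[0,0,0]}]'; python3 -c "
from h import *
st()"; python3 -m creep '[{"grip":1,"dp":[-3,0,0],"rotation":[0,0,0]},{"grip":1,"dp":[-7,0,0],"rotation":[0,0,0]},{"grip":1,"dp":[-11,0,0],"rotation":[0,0,0]},{"grip":1,"dp":[-15,0,0],"rotation":[0,0,0]},{"grip":1,"dp":[-18,0,0],"rotation":[0,0,0]}]'; python3 -c "
from h import *
st();go(S(-.005,-.01,.195),1.87)"
```

```text
time: 33.23
tool_pos: [0.673, -0.1104, 0.0135]
tcp_rot: [-0.233, 1.562, 0.233]
wrist_force: [0.4, -0.1, -0.4]
width: 0.468
time: 33.57
tool_pos: [0.674, -0.1104, 0.0144]
tcp_rot: [-0.233, 1.56, 0.233]
wrist_force: [-0.1, 0.6, 3.8]
width: 0.201
t 33.57 q [-1.980e-01  4.920e-01  1.754e+00 -1.000e-03  8.970e-01 -2.065e+00] p [ 0.674  -0.1104  0.0144] w 0.201 F [-0.1  0.6  3.8] T [-0.02 -0.09  0.03]
[[-0.002 -0.292  0.956]
 [-0.001  0.956  0.292]
 [-1.    -0.    -0.002]]
time: 33.98
tool_pos: [0.6746, -0.1104, 0.1973]
tcp_rot: [-0.234, 1.559, 0.232]
wrist_force: [1.8, -0.4, -0.2]
width: 0.2
t 33.98 q [-1.980e-01  3.110e-01  1.634e+00 -1.000e-03  1.197e+00 -2.065e+00] p [ 0.6746 -0.1104  0.1973] w 0.2 F [ 1.8 -0.4 -0.2] T [-0.01 -0.06 -0.07]
[[-0.    -0.292  0.956]
 [-0.001  0.956  0.292]
 [-1.    -0.001 -0.001]]
dp [0.21, 17.42, -5.06] rot [-0.003, -0.001, 0.001]
```

```bash
python3 -m creep '[{"grip":1,"dp":[-1,1.2,-3.6],"rotation":[0,0,0]},{"grip":1,"dp":[-1,2.4,-7.4],"rotation":[0,0,0]},{"grip":1,"dp":[-1,4,-9.5],"rotation":[0,0,0]},{"grip":1,"dp":[-1,8,-8.4],"rotation":[0,0,0]},{"grip":1,"dp":[-1,12,-7.1],"rotation":[0,0,0]}]'; python3 -m creep '[{"grip":1,"dp":[1,3,1],"rotation":[0,0,0]},{"grip":1,"dp":[3,5.4,2],"rotation":[0,0,0]},{"grip":1,"dp":[5,5.4,2],"rotation":[0,0,0]},{"grip":1,"dp":[5,5.4,2],"rotation":[0,0,0]},{"grip":1,"dp":[5,5.4,2],"rotation":[0,0,0]}]';python3 -c "
from h import *
st();P,_=tool();print((P-C0)@SX,(P-C0)@SY);go(S(-.005,-.01,.05),1.87)"
```

```text
time: 34.4
tool_pos: [0.5688, -0.0174, 0.2039]
tcp_rot: [-0.229, 1.562, 0.229]
wrist_force: [0.7, 1.2, -0.5]
width: 0.2
time: 34.82
tool_pos: [0.5724, 0.0411, 0.1523]
tcp_rot: [-0.233, 1.566, 0.234]
wrist_force: [1.1, -0.2, -0.1]
width: 0.196
t 34.82 q [ 2.900e-02  1.550e-01  1.914e+00 -1.000e-03  1.080e+00 -1.840e+00] p [0.5724 0.0411 0.1523] w 0.196 F [ 1.1 -0.2 -0.1] T [ 0.01  0.01 -0.06]
[[-0.008 -0.293  0.956]
 [-0.001  0.956  0.293]
 [-1.     0.002 -0.007]]
-0.007918631450724288 -0.00998064219577735
dp [10.22, -0.07, 0.36] rot [-0.002, -0.007, -0.002]
```

```bash
python3 -m creep '[{"grip":1,"dp":[3,0,1],"rotation":[0,0,0]},{"grip":1,"dp":[6.5,-0.5,1],"rotation":[0,0,0]},{"grip":1,"dp":[9.3,-0.5,1],"rotation":[0,0,0]},{"grip":1,"dp":[9.3,-0.5,1],"rotation":[0,0,0]},{"grip":2.8,"dp":[9.3,-0.5,1],"rotation":[0,0,0]}]'; python3 -m creep '[{"grip":2.8,"dp":[0,0,0],"rotation":[0,0,0]},{"grip":2.8,"dp":[0,0,0],"rotation":[0,0,0]},{"grip":2.8,"dp":[-4,0,0],"rotation":[0,0,0]},{"grip":2.8,"dp":[-8,0,0],"rotation":[0,0,0]},{"grip":2.8,"dp":[-12,0,0],"rotation":[0,0,0]}]';python3 -m creep '[{"grip":2.8,"dp":[-4,0,0],"rotation":[0,0,0]},{"grip":2.8,"dp":[-6,-4,0],"rotation":[0,0,0]},{"grip":0,"dp":[-6,-8,0],"rotation":[0,0,0]},{"grip":0,"dp":[-6,-12,0],"rotation":[0,0,0]},{"grip":0,"dp":[-6,-16,0],"rotation":[0,0,0]}]'; python3 -c "
from h import *
st();go(S(.12,-.03,.23),YAW+np.pi/2)
p,d=shot('top','top30');shot('side','side30')
a=cv2.imread('pics/side30.png');cv2.imwrite('pics/s30z.png',cv2.resize(a[190:340,220:420],None,fx=4,fy=4))
a=cv2.imread('pics/top30.png');cv2.imwrite('pics/t30z.png',cv2.resize(a[150:300,220:420],None,fx=4,fy=4))"
```

```text
time: 35.23
tool_pos: [0.5837, 0.0381, 0.0601]
tcp_rot: [-0.231, 1.565, 0.232]
wrist_force: [0.6, -0.8, 0.6]
width: 0.314
time: 35.65
tool_pos: [0.5853, 0.039, 0.1838]
tcp_rot: [-0.233, 1.56, 0.233]
wrist_force: [1.4, -0.2, -0.3]
width: 0.322
time: 36.07
tool_pos: [0.6338, -0.1157, 0.2454]
tcp_rot: [-0.235, 1.555, 0.231]
wrist_force: [0.9, -0.1, 0.0]
width: -0.003
t 36.07 q [-2.190e-01  2.040e-01  1.677e+00 -1.000e-03  1.257e+00 -2.087e+00] p [ 0.6338 -0.1157  0.2454] w -0.003 F [ 0.9 -0.1  0. ] T [ 0.02 -0.07 -0.05]
[[ 0.003 -0.293  0.956]
 [-0.002  0.956  0.293]
 [-1.    -0.003  0.003]]
dp [1.53, 12.65, 10.99] rot [0.171, 0.003, 0.003]
```

View pics/s30z.png

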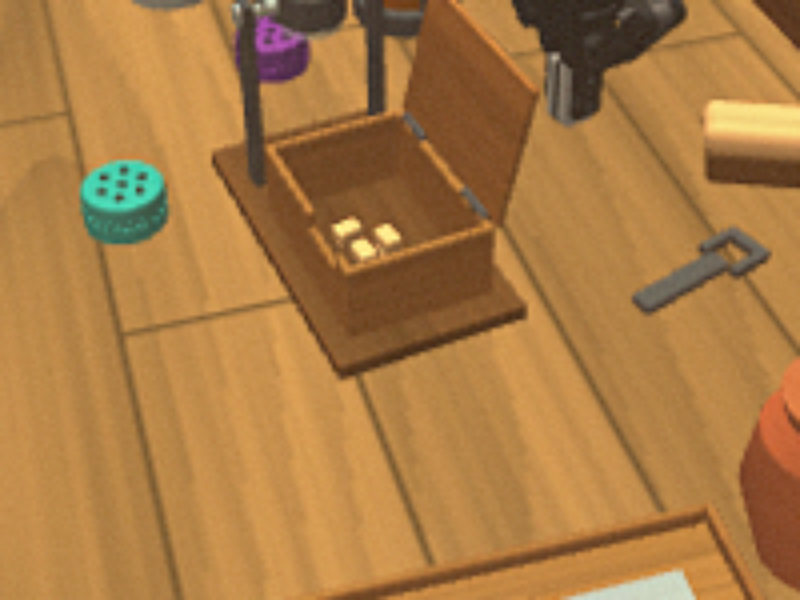

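View pics/t30z.png

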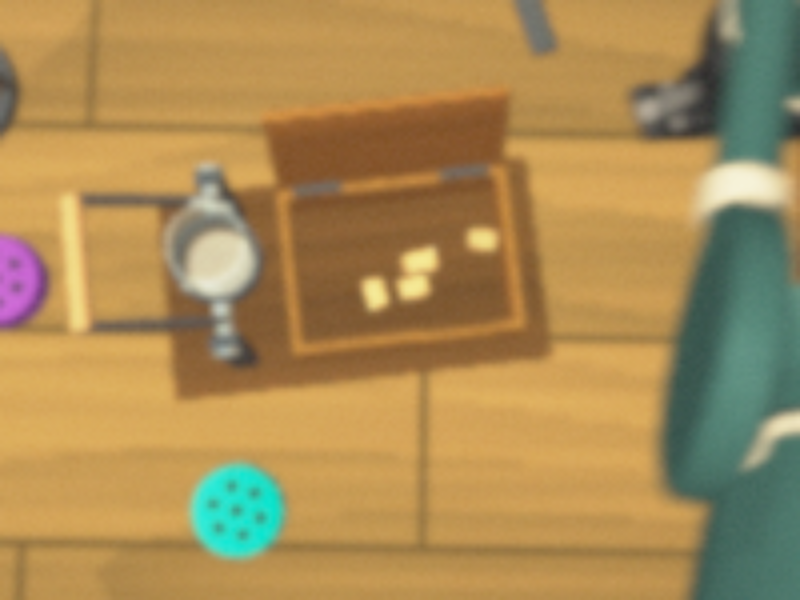

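```bash
python3 -c "
from h import *
d=np.load('pics/top30.npy');P=cloud('top',d)
for u,v in[(324,215),(325,215),(323,222),(314,223),(340,210),(300,225)]: print(u,v,P[v-1:v+2,u-1:u+2,2].mean().round(4))
print((P[208:230:2,308:350:3,2]*1000).round().astype(int))
st()"
```

```text
324 215 0.0362
325 215 0.0364
323 222 0.0262
314 223 0.0246
340 210 0.1409
300 225 0.014
[[15 13 14 14 15 13 14 13 15 12 28 27 31 65]
 [11 13 15 11 13 15 16 11 13 12 22 23 26 64]
 [13 14 12 13 12 12 38 12 11  8 13 14 15 68]
 [11 15 11 13 25 38 35 13 12 14 12 16 14 67]
 [13 16 16 14 24 36 35 15 10 19 16 14 17 65]
 [12 13 13 14 14 21 12 14 15 16 12 14 14 66]
 [10 27 27 13 23 26 12 14 14 16 15 10 13 67]
 [11 28 23 12 25 26 25 14 14 16 13 12 14 66]
 [11 22 26 10 25 13 11 15 12 12 13 13 12 61]
 [13 12 26 13 13 15 13 12 12 15 11 14 15 53]
 [13 12 15 13 14 15 11 14 11 17 12 12 13 46]]
t 36.17 q [-0.223  0.208  1.675 -0.004  1.256 -2.085] p [ 0.6341 -0.1198  0.2438] w 0.003 F [-1.   0.4  0.4] T [-0.01  0.02  0.02]
[[ 0.002 -0.288  0.958]
 [-0.004  0.958  0.288]
 [-1.    -0.004  0.001]]
```

```bash
python3 -m creep '[{"grip":0,"dp":[0,2.5,2.2],"rotation":[0.08,0,0]},{"grip":0,"dp":[0,5,4.4],"rotation":[0.165,0,0]},{"grip":0,"dp":[0,8,7],"rotation":[0.165,0,0]},{"grip":0,"dp":[0,11,9.8],"rotation":[0.165,0,0]},{"grip":0,"dp":[0,13.5,11.7],"rotation":[0.165,0,0]}]';python3 -m creep '[{"grip":0,"dp":[3,0,0],"rotation":[0,0,0]},{"grip":0,"dp":[3,0,0],"rotation":[0,0,0]},{"grip":0,"dp":[3,0,0],"rotation":[0,0,0]}]'; python3 -c "
from h import *
st();P,_=tool();print((P-C0)@SX,(P-C0)@SY);go(S(.125,-.02,.147),YAW+np.pi/2)
shot('side','side31')
a=cv2.imread('pics/side31.png');cv2.imwrite('pics/s31z.png',cv2.resize(a[130:280,240:440],None,fx=4,fy=4))"
```

```text
time: 36.58
tool_pos: [0.7061, 0.0523, 0.2429]
tcp_rot: [-0.103, 1.568, 0.104]
wrist_force: [-0.2, -0.3, 0.0]
width: -0.001
time: 36.83
tool_pos: [0.7028, 0.05, 0.2094]
tcp_rot: [-0.105, 1.576, 0.104]
wrist_force: [-1.6, -0.7, 0.7]
width: 0.003
t 36.83 q [ 0.036  0.345  1.566 -0.     1.237 -1.668] p [0.7028 0.05   0.2094] w 0.003 F [-1.6 -0.7  0.7] T [0.   0.02 0.01]
[[-0.007 -0.132  0.991]
 [-0.001  0.991  0.132]
 [-1.     0.    -0.007]]
0.1225505909498023 -0.017677052658187618
dp [6.24, -0.24, 0.29] rot [0.006, -0.007, -0.0]
```

View pics/s31z.png

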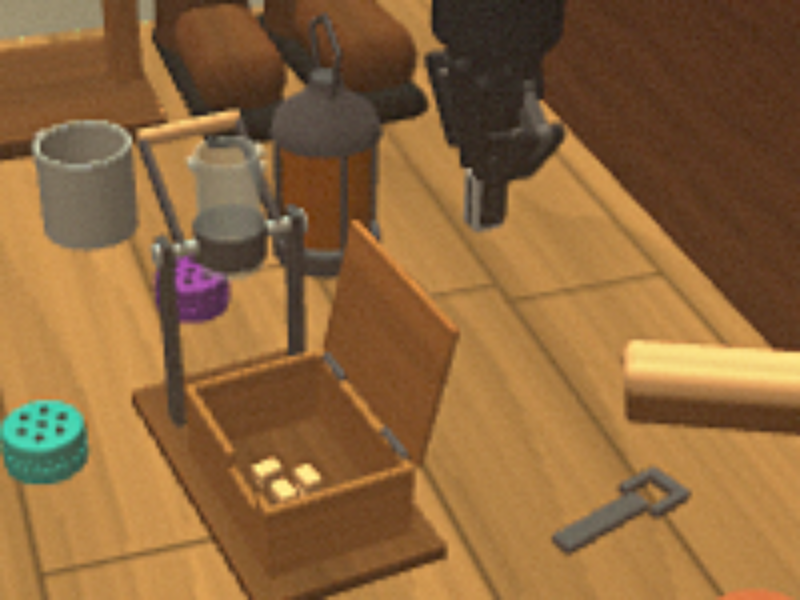

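```bash
python3 -m creep '[{"grip":0,"dp":[3,0,0.3],"rotation":[0,0,0]},{"grip":0,"dp":[6.2,0,0.3],"rotation":[0,0,0]},{"grip":0,"dp":[6.2,0,0.3],"rotation":[0,0,0]},{"grip":0,"dp":[6.2,0,0.3],"rotation":[0,0,0]}]' 40; python3 -c "
from h import *
st();P,_=tool();print((P-C0)@SX,(P-C0)@SY)";python3 -m creep '[{"grip":0,"dp":[0,0,-2],"rotation":[0,0,0]},{"grip":0,"dp":[0,0,-4],"rotation":[0,0,0]},{"grip":0,"dp":[0,0,-5.5],"rotation":[0,0,0]},{"grip":0,"dp":[0,0,-7],"rotation":[0,0,0]},{"grip":0,"dp":[0,0,-8.5],"rotation":[0,0,0]}]'; python3 -c "
from h import *
st();P,_=tool();print((P-C0)@SX,(P-C0)@SY)
shot('side','side32')
a=cv2.imread('pics/side32.png');cv2.imwrite('pics/s32z.png',cv2.resize(a[130:280,240:440],None,fx=4,fy=4))"
```

```text
time: 37.22
tool_pos: [0.7055, 0.0485, 0.1473]
tcp_rot: [-0.102, 1.576, 0.102]
wrist_force: [-0.9, -0.3, 0.9]
width: -0.002
t 37.22 q [ 0.034  0.397  1.615 -0.     1.137 -1.667] p [0.7055 0.0485 0.1473] w -0.002 F [-0.9 -0.3  0.9] T [ 0.03 -0.01 -0.02]
[[-0.008 -0.13   0.992]
 [-0.001  0.992  0.13 ]
 [-1.     0.    -0.008]]
0.12502286776897995 -0.019511213429280225
time: 37.63
tool_pos: [0.6247, 0.0379, 0.1529]
tcp_rot: [-0.103, 1.565, 0.102]
wrist_force: [1.4, 0.2, 0.1]
width: -0.0
t 37.63 q [ 0.021  0.242  1.808 -0.     1.088 -1.68 ] p [0.6247 0.0379 0.1529] w -0.0 F [1.4 0.2 0.1] T [ 0.06 -0.28 -0.02]
[[ 0.003 -0.13   0.991]
 [-0.     0.991  0.13 ]
 [-1.    -0.001  0.003]]
0.0435534530672106 -0.019767953110998764
```

View pics/s32z.png

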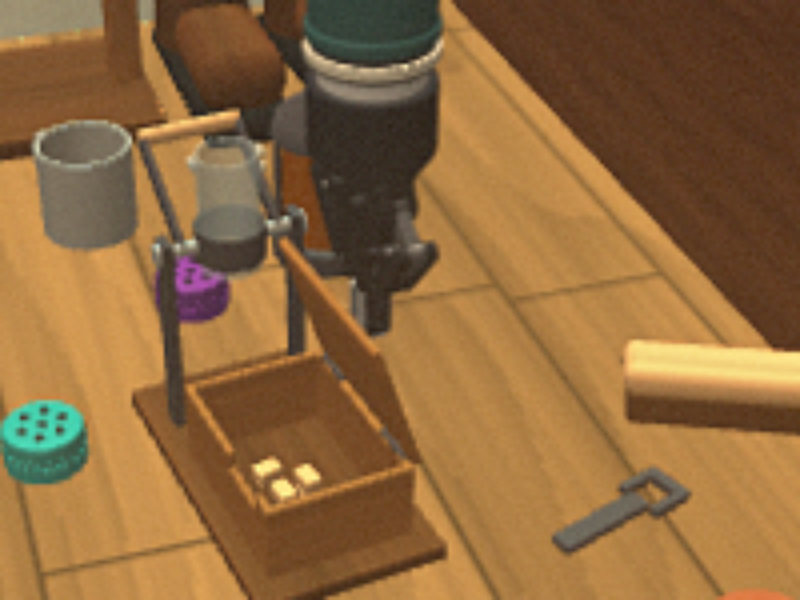

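```bash
python3 -m creep '[{"grip":0,"dp":[0,0,-1.2],"rotation":[0,0,0]},{"grip":0,"dp":[0.1,0,-2.2],"rotation":[0,0,0]},{"grip":0,"dp":[0.6,0,-3],"rotation":[0,0,0]},{"grip":0,"dp":[1.4,0,-3.8],"rotation":[0,0,0]},{"grip":0,"dp":[2.2,0,-4.5],"rotation":[0,0,0]}]'; python3 -c "
from h import *
st();P,_=tool();print((P-C0)@SX,(P-C0)@SY)
shot('side','side33')
a=cv2.imread('pics/side33.png');cv2.imwrite('pics/s33z.png',cv2.resize(a[130:280,240:440],None,fx=4,fy=4))"
```

```text
time: 38.1
tool_pos: [0.5781, 0.0324, 0.1269]
tcp_rot: [-0.103, 1.571, 0.103]
wrist_force: [1.0, 0.3, 1.0]
width: -0.003
t 38.1 q [ 0.013  0.188  1.927 -0.     1.029 -1.689] p [0.5781 0.0324 0.1269] w -0.003 F [1.  0.3 1. ] T [-0.08 -0.18  0.  ]
[[-0.002 -0.131  0.991]
 [-0.     0.991  0.131]
 [-1.    -0.    -0.002]]
-0.0034074967731586086 -0.019343270762612323
```

View pics/s33z.png

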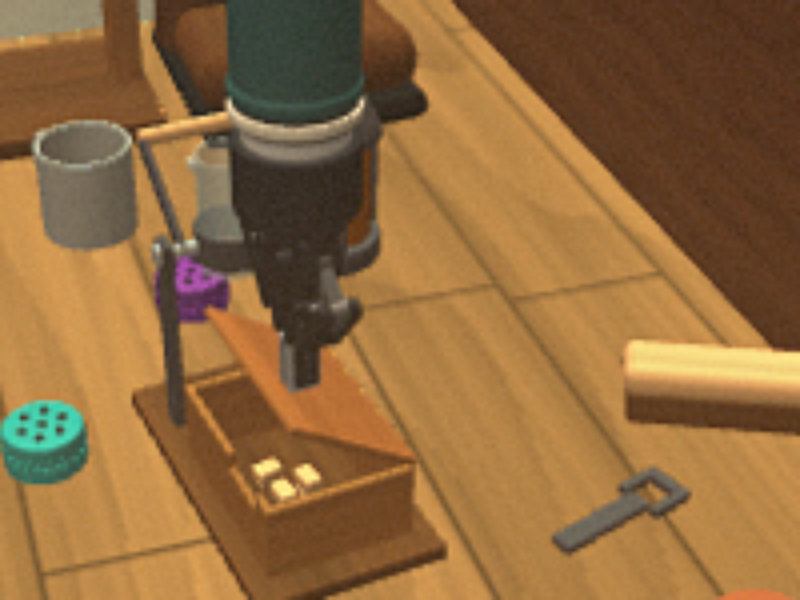

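```bash
python3 -m creep '[{"grip":0,"dp":[0.8,0,-0.6],"rotation":[0,0,0]},{"grip":0,"dp":[1.8,0,-1.1],"rotation":[0,0,0]},{"grip":0,"dp":[2.7,0,-1.5],"rotation":[0,0,0]},{"grip":0,"dp":[3.4,0,-1.7],"rotation":[0,0,0]},{"grip":0,"dp":[3.9,0,-1.8],"rotation":[0,0,0]}]'; python3 -c "
from h import *
st()";python3 -m creep '[{"grip":0,"dp":[0.2,0,0],"rotation":[0,0,0]},{"grip":0,"dp":[0.3,0,0],"rotation":[0,0,0]}]'; python3 -c "
from h import *
st();P,_=tool();print((P-C0)@SX,(P-C0)@SY)
shot('side','side34')
a=cv2.imread('pics/side34.png');cv2.imwrite('pics/s34z.png',cv2.resize(a[150:300,240:440],None,fx=4,fy=4))"
```

```text
time: 38.57
tool_pos: [0.5588, 0.0303, 0.0858]
tcp_rot: [-0.103, 1.575, 0.104]
wrist_force: [-1.0, -0.3, 12.2]
width: 0.001
t 38.57 q [ 0.01   0.204  1.994 -0.     0.949 -1.692] p [0.5588 0.0303 0.0858] w 0.001 F [-1.  -0.3 12.2] T [ 0.06 -0.01 -0.04]
[[-0.006 -0.131  0.991]
 [-0.     0.991  0.131]
 [-1.     0.001 -0.006]]
time: 38.73
tool_pos: [0.559, 0.0303, 0.0857]
tcp_rot: [-0.103, 1.576, 0.104]
wrist_force: [-10.1, -0.8, 19.9]
width: 0.003
t 38.73 q [ 0.01   0.205  1.993 -0.     0.951 -1.692] p [0.559  0.0303 0.0857] w 0.003 F [-10.1  -0.8  19.9] T [-0.07  1.74  0.03]
[[-0.008 -0.131  0.991]
 [-0.     0.991  0.131]
 [-1.     0.001 -0.008]]
-0.02263812830485621 -0.01900746874291217
```

View pics/s34z.png

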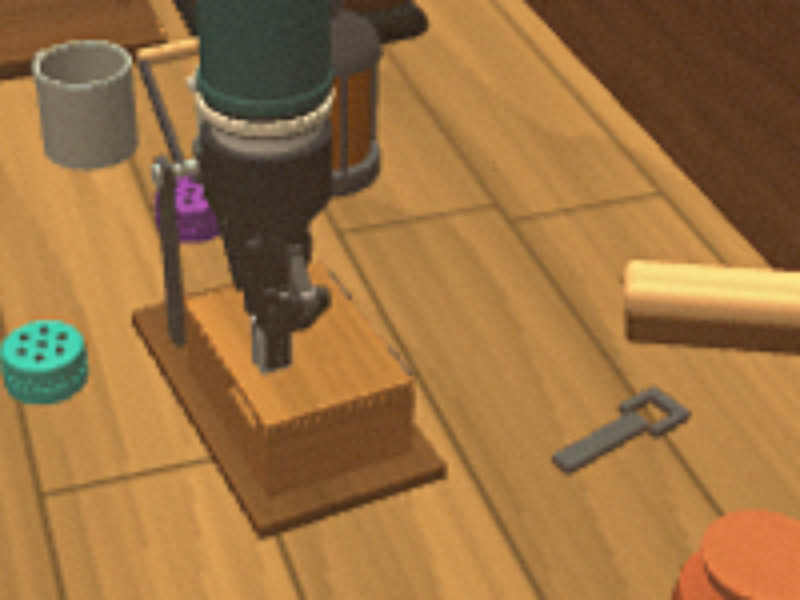

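Shut with the fingertip at 72 mm. Retreat and check everything.

```bash
python3 -m creep '[{"grip":0,"dp":[-2,0,0],"rotation":[0,0,0]},{"grip":0,"dp":[-5,0,0],"rotation":[0,0,0]},{"grip":0,"dp":[-9,0,0],"rotation":[0,0,0]},{"grip":0,"dp":[-13,0,-3],"rotation":[0,0,0]},{"grip":0,"dp":[-17,0,-7],"rotation":[0,0,0]}]';python3 -m creep '[{"grip":0,"dp":[-2,0,-3],"rotation":[0,0,0]},{"grip":0,"dp":[-4,-1,-6],"rotation":[0,0,0]},{"grip":0,"dp":[-4,-1,-6],"rotation":[0,0,0]},{"grip":0,"dp":[-4,-1,-6],"rotation":[0,0,0]}]'; python3 -c "
from h import *
st()
shot('side','side35');p,d=shot('top','top35');P=cloud('top',d)
for q in [(.02,.04),(-.04,.05),(.03,-.05),(.04,.05)]:
    u,v=proj('top',S(*q,.072));u,v=int(u),int(v);print(q,np.median(P[v-1:v+2,u-1:u+2,2]).round(4))"
```

```text
time: 39.2
tool_pos: [0.5085, 0.0233, 0.2403]
tcp_rot: [-0.104, 1.57, 0.103]
wrist_force: [0.1, -0.4, 1.0]
width: -0.003
time: 39.53
tool_pos: [0.4494, 0.0052, 0.2802]
tcp_rot: [-0.103, 1.568, 0.102]
wrist_force: [0.2, 0.6, -0.4]
width: 0.002
t 39.53 q [-0.044 -0.197  2.015 -0.     1.323 -1.745] p [0.4494 0.0052 0.2802] w 0.002 F [ 0.2  0.6 -0.4] T [ 0.01 -0.03 -0.06]
[[ 0.001 -0.13   0.991]
 [-0.     0.991  0.13 ]
 [-1.    -0.     0.001]]
(0.02, 0.04) 0.074
(-0.04, 0.05) 0.0738
(0.03, -0.05) 0.0727
(0.04, 0.05) 0.073
```

View pics/side35.png

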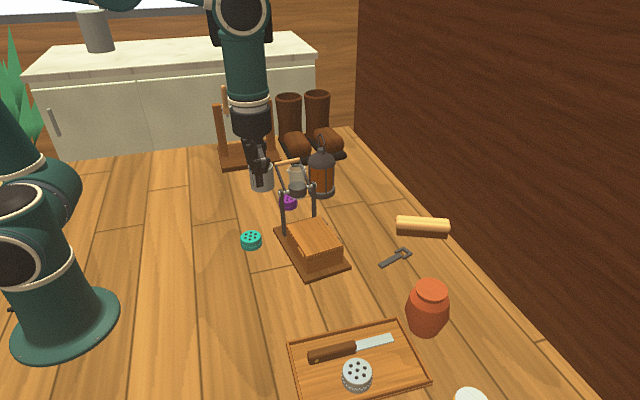

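View pics/top35.png

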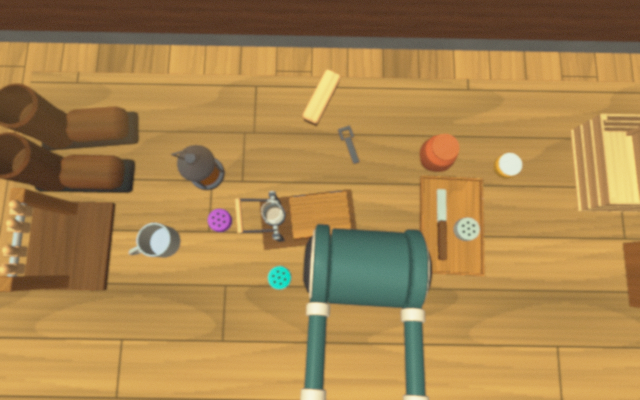

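```bash
python3 -m creep '[{"grip":0,"dp":[0,0,0],"rotation":[0,0,0]},{"grip":0,"dp":[0,0,0],"rotation":[0,0,0]}]'; python3 -c "
from h import *
print(bot.finish_job())"
```

```text
time: 39.8
tool_pos: [0.4492, 0.0057, 0.2768]
tcp_rot: [-0.103, 1.575, 0.104]
wrist_force: [-0.1, -0.2, -0.8]
width: 0.001
the job is handed in; nothing more can be done
None
```

I refilled the cedar box in the order you asked and handed the job in at 39.8 s.

**What I did**
- Levered the cover open with the scraper's blade through the slot and swung it back to its stop.
- Laid the scraper in the tray, unscrewed the cap by 73° and put it in the tray too.
- Tipped the shaker to about 2.28 rad by its handle and brought it upright again.
- Put the three stray blocks in the box. One of them had been knocked about 4 cm aside during the run and I re-measured it before grasping.
- Pushed the cover shut.

**What the last checks showed**
- **Cover:** its top measures 73–74 mm at four points. Shut it should be 72 mm, which is within the 2 mm calibration error.
- **Shaker:** upright (its handle was back within 0.004 rad of the start when I let go) and empty, with the camera depth showing bare glass floor.
- **Blocks:** five in the box just before closing, two from the shaker and three strays. Only four were seen separately. The fifth I inferred from the height of one spot, 36 mm, which is two blocks stacked.
- **Shelf and tray:** no blocks left on the shelf, and the scraper and cap lie side by side in the tray.
- **Bystanders:** the lantern, jar, mug and bottle opener look unmoved in the pictures.

No check failed. The highest wrist force I read was about 22 N, while pressing the cover shut.

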